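Change the jar in the bench photoreactor

TASK

Change the jar in the small photoreactor: first lift both light guards out of its ends and stand them on the black rubber mat, then take out the finished red-lidded jar and stand it wholly on the green disc, and stand the white-lidded jar in the middle of the reactor, between the lamp panels. Only then put each guard back on the reactor exactly where it stood at the start, each at its own end and square. Keep the jars upright and set them down without dropping them, and leave the green bottle, the white dish and the timer where they are.

Things in the scene. Friction and masses are not known exactly. Their poses are not given: they have to be found in the camera images.
- reactor: fixed photoreactor, yaw varies. Aluminium base plate 124 (x) by 160 (y) mm, 12 mm thick; jars and guards stand on it. Two black lamp panels face each other across x: violet inner faces at x = +-34 mm, steel fins out to x = +-58 mm, 44 mm wide along y, tops 72 mm above the bench. The +y and -y ends are open. A black round mark in the middle is the jar's place. Origin: centre of the base's underside.
- jar_red_mid (a point): loose amber glass jar with a red lid of the same diameter: a plain upright cylinder of 50 mm diameter, 64 mm tall, 0.15 kg. Point: its centre, 32 mm up. At the start it stands in the middle of the reactor, 9 mm from each lamp panel and 10 mm from each guard, so it can be gripped only along the reactor's y, once both guards are away.
- jar_white_mid (a point): loose amber glass jar with a white lid of the same diameter: a plain upright cylinder of 50 mm diameter, 64 mm tall, 0.15 kg. Point: its centre, 32 mm up. At the start it stands on the open bench.
- guard_yellow_mid (a point): loose grey light-guard block, yellow top, 50 (its x) by 30 (its y) by 64 mm tall, 0.25 kg. Point: its centre, 32 mm up. At the start it stands on the reactor base with its x along the reactor's x, centre 50 mm from the reactor's along its +y or -y (which end varies), 10 mm from the jar: no room there for a finger. Can be gripped across its 50 mm width, clear of the lamp panels.
- guard_blue_mid (a point): loose grey light-guard block, blue top, 50 (its x) by 30 (its y) by 64 mm tall, 0.25 kg. Point: its centre, 32 mm up. At the start it stands on the reactor base with its x along the reactor's x, centre 50 mm from the reactor's along its +y or -y (which end varies), 10 mm from the jar: no room there for a finger. Can be gripped across its 50 mm width, clear of the lamp panels.
- mat: black rubber mat lying fixed on the bench, 140 mm (its x) by 170 mm (its y), 4 mm thick: the side area, with room for both guards side by side. Origin: centre of its underside.
- disc: green round disc lying fixed on the bench, 80 mm diameter, 4 mm thick: the place for the finished jar. Origin: centre of its underside.
- bottle: bystander: green glass bottle with a white cap, 60 mm diameter, 120 mm tall. Origin: centre of its underside.
- dish: bystander: white ceramic cup-shaped dish, 64 mm diameter, 45 mm tall. Origin: centre of its underside.
- timer: bystander: flat white timer with a green display, 60 by 80 by 24 mm. Origin: centre of its underside.

How it is judged:
By the outcome, as a careful person would: the job done as asked, in the order asked, and still so for the second after the job is handed in, with the robot touching nothing.
It also fails if it takes over 147 s, if anything falls off the work surface, if the arm or the gripper's body presses on something with over 40 N, if the wrist force passes 120 N, or if a joint passes its speed limit or range.

ROBOT

A 6-joint arm with a two-finger parallel gripper is mounted at the origin on the work surface. World frame = base frame: x ahead of the robot, y to its left, z up, the work surface at z = 0. Lengths are in m, angles in rad, forces in N, time in s.
With the tool pointing down it reaches from about 0.35 to 0.775 m from the base axis. Payload 7.3 kg.
Tool frame: the origin (TCP) lies at the very end of the fingers, on their centre line; the grasp point (between the pads) lies 19 mm behind it; z points along the fingers, x is the direction in which the jaws open and shut, and the axes are right-handed (so a half turn about z gives the same grasp; the last joint's range is limited). The gripper opens to 92 mm and grips with 3 to 60 N. Pads are 19 mm wide; open, the fingers measure 130 mm over their backs; the gripper's body (75 mm by 190 mm) begins 47 mm behind the grasp point.
Start: joints at [1.026, 0.342, 1.524, -0, 1.275, -0.146], TCP at [0.204, 0.484, 0.227] pointing down, gripper open.
Joint ranges: [-2.53, 2.53], [-0.77, 2.02], [0.04, 2.7], [-1, 4.14], [0.28, 2.66], [-3.11, 3.11]. Speed limits (rad/s): [2.57, 2.57, 3.14, 3.14, 3.14, 3.14].

INTERFACE

Orientations are given as [roll, pitch, yaw] about the fixed x, y, z axes, in that order (R = Rz(yaw) Ry(pitch) Rx(roll)).
In Python, from cell import observe, read_camera, camera_params, hand_in gives the robot as it stands.
- The arm moves only by the tool apply_moves, never from a script. Its argument "increments" is a list of rows, each an object with "grip": the opening, from 0 (shut) to 1 (fully open); "linear": the shift along the world's x, y, z in mm, a list of three; "turn": the turn, a rotation vector about the world's x, y, z in units of 6 degrees (1.0 is 6 degrees), a list of three. A call has 1 to 10 rows; each row is the pose to reach, as a shift and turn from the pose commanded when the call began; what a row does not reach only later rows make up. A row lasts 1/10 s, in which the tool goes at most 50 mm and 8.59 degrees, less where a joint would pass 70% of its speed; a pose out of reach is approached as far as the arm can. A call with a gripper value outside its range is refused whole. The fingers move at their own pace and stop on an object; "grip_force" is the grip in N (left out, the last holds). Time passes only in rows, so rows that repeat a pose let the fingers close. It gives the time, the measured TCP pose, the force and the opening at its end, in the units of the state.
- observe(): the state, without advancing time (a new reading comes with each control period).
- read_camera(name): name is "scene" or "top"; returns the picture (420x560x3 uint8, red, green, blue); there is no depth.
- camera_params(name): a dict with "camera_matrix" (3x3 intrinsics, pixels), "world_to_cam" (4x4, takes a point from world to camera coordinates). Camera axes: x right, y up, looking along -z (the intrinsics and any distortion apply to the point x, -y, -z); pixel columns grow to the right and rows downward; lengths in m; the calibration is good to about 2 mm. A picture is of the moment at which its call begins. camera_params takes no time and is no camera call.
- hand_in(): hands the job in, once; it reports no verdict.
The state is a dict: "time": time; "qpos": joint angles; "qvel": joint speeds; "joint_efforts": joint torques, N m; "tool_pos": TCP position; "tool_rot": TCP orientation; "contact_force": force on the tool from outside, world axes, zero at the start; "torque": the same for the moment, N m; "opening": finger opening in m.
Only numpy, scipy, OpenCV 4.12 (cv2) and the standard library are available. Lean on these libraries where they do the work, as an engineer would, in place of code of your own. Each camera call takes 0.05 s, during which the arm holds its last target.

## Working session

There is one attempt and no reset: what is moved stays moved. The work goes in short steps, Python scripts to look and compute and a tool call to move; the robot and the scene stay as the last step left them, time stands still between calls to the robot, and variables do not carry over. Pictures are saved under pics/ and viewed, and the job is handed in when it is done.

Besides the shell and the picture viewer there is one more tool, called after "Emit:" as a command line: name --argument value ..., lists and objects as JSON in quotes. apply_moves: Moves the arm, as the interface text tells. Its arguments: {"type":"object","properties":{"increments":{"type":"array","items":{"type":"object","properties":{"grip":{"type":"number"},"linear":{"type":"array","items":{"type":"number"}},"turn":{"type":"array","items":{"type":"number"}}}}},"grip_force":{"type":"number"}},"required":["increments"]}

```bash
ls; mkdir -p pics; python3 - <<'E'
from cell import *
import cv2
for n in("top","scene"):
    p=camera_params(n);print(n,p)
    cv2.imwrite(f"pics/{n}0.png",read_camera(n)[:,:,::-1])
s=observe();print(s)
E
```

```text
pics
top {'camera_matrix': array([[430.72327446,   0.        , 280.2873508 ],
       [  0.        , 430.72327446, 214.18993368],
       [  0.        ,   0.        ,   1.        ]]), 'world_to_cam': array([[-0.01185326, -0.99989295, -0.0085784 ,  0.02631817],
       [ 0.99730546, -0.01244285,  0.0722979 , -0.5607369 ],
       [-0.0723969 , -0.00769832,  0.99734619, -0.96658692],
       [ 0.        ,  0.        ,  0.        ,  1.        ]])}
scene {'camera_matrix': array([[482.93120631,   0.        , 274.18977422],
       [  0.        , 482.93120631, 203.22373261],
       [  0.        ,   0.        ,   1.        ]]), 'world_to_cam': array([[ 0.63143945,  0.77534503,  0.01114927, -0.34014739],
       [-0.66287078,  0.53226847,  0.52658581,  0.31825297],
       [ 0.40235129, -0.33989757,  0.85004887, -1.29743451],
       [ 0.        ,  0.        ,  0.        ,  1.        ]])}
{'time': 0.1, 'qpos': array([ 1.02599847e+00,  3.42624739e-01,  1.52487948e+00,  1.02822265e-05,
        1.27538025e+00, -1.46000486e-01]), 'qvel': array([-0.00076892, -0.00107154, -0.00280255, -0.00176107,  0.00155008,
       -0.00044638]), 'joint_efforts': array([ 1.45955510e-03, -4.32003844e+01, -2.44694495e+01,  7.20569445e-02,
        5.24975604e-02, -2.57910284e-05]), 'tool_pos': array([0.20366313, 0.48352084, 0.22614381]), 'tool_rot': array([-3.14139499e+00,  1.27664004e-03,  1.17199608e+00]), 'contact_force': array([ 0.06807363, -0.39488817,  0.46366464]), 'torque': array([ 0.0076654 , -0.05969505, -0.01483662]), 'opening': 0.09182620317303103}
```

View pics/top0.png

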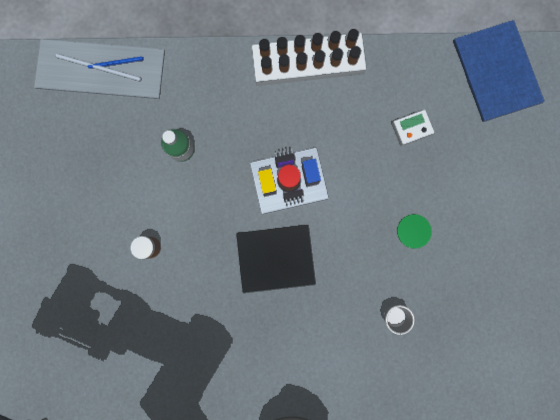

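View pics/scene0.png

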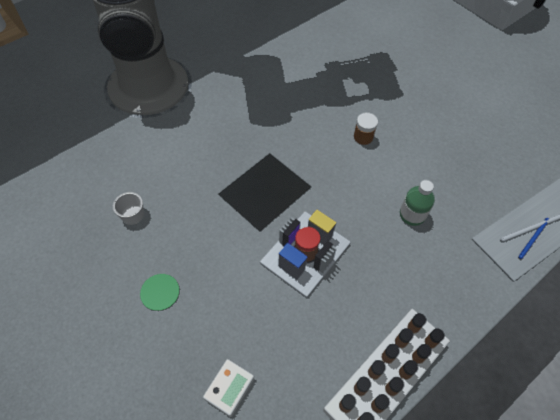

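The top view shows yellow guard (267,182), blue guard (312,171), red lid (289,177), white jar (143,247), mat (276,258) and disc (414,231). The scene view agrees. Next I measure these points.

```bash
cat > h.py <<'E'
import numpy as np, cv2
from cell import *
def ray(n,uv,z):
    p=camera_params(n);K=p["camera_matrix"];T=p["world_to_cam"];R=T[:3,:3];t=T[:3,3]
    c=-R.T@t
    uv=np.atleast_2d(np.array(uv,float))
    d=np.c_[(uv[:,0]-K[0,2])/K[0,0],-(uv[:,1]-K[1,2])/K[1,1],-np.ones(len(uv))]@R
    return c[:2]+d[:,:2]*((z-c[2])/d[:,2])[:,None]
def mask(im,col):
    h=cv2.cvtColor(im,cv2.COLOR_RGB2HSV);H,S,V=[h[:,:,i].astype(int) for i in range(3)]
    m={"yellow":(H>18)&(H<35)&(S>150)&(V>120),"blue":(H>105)&(H<128)&(S>140)&(V>110),
     "red":((H<6)|(H>174))&(S>150)&(V>120),"green":(H>50)&(H<75)&(S>150)&(V>80),
     "white":(S<25)&(V>190),"black":(V<42),"plate":(V>150)&(S<50)}[col]
    return m.astype(np.uint8)
def blobs(n,im,col,z,amin=60):
    out=[]
    for c in cv2.findContours(mask(im,col),cv2.RETR_EXTERNAL,cv2.CHAIN_APPROX_NONE)[0]:
        if cv2.contourArea(c)<amin: continue
        w=ray(n,c[:,0,:],z)
        m=cv2.moments(c);cen=ray(n,[[m["m10"]/m["m00"],m["m01"]/m["m00"]]],z)[0]
        (a,b),(ww,hh),ang=cv2.minAreaRect((w*1000).astype(np.float32))
        print(n,col,"px",np.round([m["m10"]/m["m00"],m["m01"]/m["m00"]],1),"cen",np.round(cen*1000,1),"rect",np.round([a,b,ww,hh,ang],1))
        out.append((cen,(a,b,ww,hh,ang)))
    return out
E
python3 - <<'E'
from h import *
for n in("top","scene"):
    im=read_camera(n)
    for c,z in(("yellow",.076),("blue",.076),("red",.076),("green",.004),("white",.064),("black",.004),("plate",.012)): blobs(n,im,c,z,60 if c not in("black","plate") else 600)
E
```

```text
top yellow px [266.5 180.8] cen [630.2  48.2] rect [630.2  48.1  50.   28.3  12.4]
top blue px [311.1 170.5] cen [651.5 -49.1] rect [651.5 -49.1  49.5  28.2  11.8]
top blue px [120.6  61.2] cen [903.  370.6] rect [902.  377.1   8.7 110.2   8.1]
top blue px [498.6  70. ] cen [ 869.8 -466.4] rect [ 870.6 -466.2  193.5  137.6   17.1]
top red px [288.8 175.7] cen [ 6.407e+02 -4.000e-01] rect [6.412e+02 2.000e-01 4.570e+01 4.610e+01 8.920e+01]
top green px [413.9 230.9] cen [ 519.5 -289.5] rect [ 519.4 -289.7   74.    74.5   88.2]
top white px [395.  315.4] cen [ 336.7 -224.7] rect [ 334.5 -223.6   32.8   39.7   43.5]
top white px [141.2 247.3] cen [489.2 323.8] rect [488.7 323.2  46.2  45.7  89.3]
top white px [168.4 136.5] cen [734.2 265.9] rect [734.2 265.7  24.7  24.9  89.2]
top white px [413.7 126.7] cen [ 748.7 -278.9] rect [ 748.7 -278.9   55.2   74.1   20. ]
top white px [305.7  61.2] cen [901.8 -42. ] rect [911.5 -48.4  84.1 248.5   5.6]
top plate px [399.8 319.9] cen [ 318.2 -248.2] rect [ 318.  -248.7   63.7   62.5   89.4]
top plate px [288.5 181.1] cen [ 6.385e+02 -5.000e-01] 
[... 1290 characters left out ...]
   53.   12.1]
scene white px [303.8 219.6] cen [603.5  26. ] rect [603.3  24.4  17.6  35.   34.3]
scene white px [426.5 185.1] cen [706.3 293. ] rect [706.1 293.   23.3  24.7   5.8]
scene white px [367.  120.1] cen [491.3 324.2] rect [491.  324.4  43.   44.9  45.6]
scene black px [128.1  38.1] cen [-190.7   52.4] rect [-193.2   54.8  216.3  150.2    6. ]
scene plate px [227.8 386.4] cen [ 761.1 -290.5] rect [ 760.3 -289.5   60.1   80.1   19.9]
scene plate px [366.2 380. ] cen [912.6 -85.8] rect [929.3 -43.4  91.  263.1   5.9]
scene plate px [288.3 269.8] cen [653.8 -56. ] rect [653.4 -47.7 123.9  61.6  12. ]
scene plate px [518.1 226.7] cen [893.3 405.2] rect [908.2 442.5 285.1  97.8  85.3]
```

Both views agree on a reactor yaw of about 12.2° and a centre of about (642.5, 0). In x they disagree by 2.5 mm, so I use the average. Now the mat, then approach.

```bash
python3 - <<'E'
from h import *
for n in("top","scene"):
    im=cv2.imread(f"pics/{n}0.png")[:,:,::-1]
    v=im.max(2); m=((v<32)).astype(np.uint8)
    for c in cv2.findContours(m,cv2.RETR_EXTERNAL,cv2.CHAIN_APPROX_NONE)[0]:
        a=cv2.contourArea(c)
        if a<1500: continue
        (x,y),(w,h),g=cv2.minAreaRect((ray(n,c[:,0,:],.004)*1000).astype(np.float32)); print(n,a,np.round([x,y,w,h,g],1))
E
```

```text
scene 1788.5 [-193.4   54.6  209.1  141.7    2.9]
```

Emit:
apply_moves --increments '[{"grip": 1, "linear": [10, -10, 0], "turn": [0, 0, -0.2]}, {"grip": 1, "linear": [35, -35, 0], "turn": [0, 0, -0.7]}, {"grip": 1, "linear": [65, -65, 0], "turn": [0, 0, -1.3]}, {"grip": 1, "linear": [95, -95, 0], "turn": [0, 0, -2]}, {"grip": 1, "linear": [125, -125, 0], "turn": [0, 0, -2.7]}, {"grip": 1, "linear": [155, -155, 0], "turn": [0, 0, -3.4]}, {"grip": 1, "linear": [185, -185, 0], "turn": [0, 0, -4.1]}, {"grip": 1, "linear": [215, -215, 0], "turn": [0, 0, -4.8]}, {"grip": 1, "linear": [245, -245, 0], "turn": [0, 0, -5.5]}, {"grip": 1, "linear": [270, -270, 0], "turn": [0, 0, -6.2]}]'

```text
time: 1.2
tool_pos: [0.4753, 0.211, 0.2268]
tool_rot: [3.141, -0.0, 0.517]
contact_force: [0.3, 0.4, 0.3]
opening: 0.0921
```

Emit:
apply_moves --increments '[{"grip": 1, "linear": [30, -30, 0], "turn": [0, 0, -0.6]}, {"grip": 1, "linear": [60, -60, 0], "turn": [0, 0, -1.2]}, {"grip": 1, "linear": [90, -90, 0], "turn": [0, 0, -1.8]}, {"grip": 1, "linear": [120, -120, 0], "turn": [0, 0, -2.4]}, {"grip": 1, "linear": [145, -150, 0], "turn": [0, 0, -2.9]}, {"grip": 1, "linear": [157, -163, 0], "turn": [0, 0, -2.9]}, {"grip": 1, "linear": [157, -163, 0], "turn": [0, 0, -2.9]}, {"grip": 1, "linear": [157, -163, 0], "turn": [0, 0, -2.9]}]'

```text
time: 2.0
tool_pos: [0.6303, 0.0502, 0.2263]
tool_rot: [-3.141, 0.001, 0.218]
contact_force: [-0.5, 0.5, 0.0]
opening: 0.0918
```

```bash
python3 - <<'E'
from h import *
s=observe();print(s["tool_pos"],s["tool_rot"],s["qpos"])
for n,u,v,w in(("top",225,310,215),):
    im=cv2.imread(f"pics/{n}0.png"); print(im[258,230:320:6].max(1), im[220:300:6,276].max(1))
    m=(im.max(2)<48).astype(np.uint8);m[:217]=0;m[:,:233]=0;m[300:]=0
    c=max(cv2.findContours(m,cv2.RETR_EXTERNAL,cv2.CHAIN_APPROX_NONE)[0],key=cv2.contourArea)
    print(cv2.minAreaRect((ray(n,c[:,0,:],.004)*1000).astype(np.float32)))
for n in("top","scene"): cv2.imwrite(f"pics/{n}1.png",read_camera(n)[:,:,::-1])
E
```

```text
[0.63034256 0.05019258 0.22632196] [-3.14107437e+00  1.03652338e-03  2.17616399e-01] [-4.17767221e-02  5.44550746e-01  1.20015010e+00  2.38636355e-04
  1.39802660e+00 -2.59434010e-01]
[132 133  49  49  48  48  47  47  45  48  47  48  48  50 132] [139 139  52  50  49  49  47  47  46  47  47  47 133 129]
((437.102294921875, 30.711868286132812), (126.9630126953125, 91.69058990478516), 64.94735717773438)
```

View pics/top1.png

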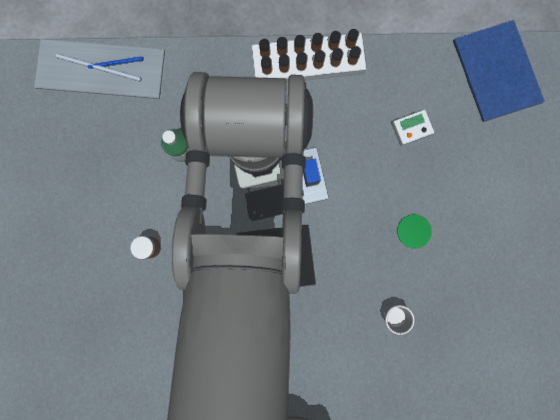

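```bash
python3 - <<'E'
from h import *
n="top"
im=cv2.imread(f"pics/{n}0.png")
m=(im.max(2)<70).astype(np.uint8);m[:217]=0;m[:,:225]=0;m[300:]=0;m[:,325:]=0
c=max(cv2.findContours(m,cv2.RETR_EXTERNAL,cv2.CHAIN_APPROX_NONE)[0],key=cv2.contourArea)
print(cv2.minAreaRect((ray(n,c[:,0,:],.004)*1000).astype(np.float32)))
E
```

```text
((461.03753662109375, 32.81395721435547), (138.88558959960938, 167.99465942382812), 5.95737886428833)
```

The arm is above the reactor. The mat is at (462,33), yaw 6°, and its size checks. Now I go down onto the yellow guard.

Emit:
apply_moves --increments '[{"grip": 1, "linear": [1.7, -1.7, -20], "turn": [0, 0, -0.03]}, {"grip": 1, "linear": [1.7, -1.7, -50], "turn": [0, 0, -0.03]}, {"grip": 1, "linear": [1.7, -1.7, -80], "turn": [0, 0, -0.03]}, {"grip": 1, "linear": [1.7, -1.7, -105], "turn": [0, 0, -0.03]}, {"grip": 1, "linear": [1.7, -1.7, -125], "turn": [0, 0, -0.03]}, {"grip": 1, "linear": [1.7, -1.7, -145], "turn": [0, 0, -0.03]}, {"grip": 1, "linear": [1.7, -1.7, -165], "turn": [0, 0, -0.03]}, {"grip": 1, "linear": [1.7, -1.7, -180], "turn": [0, 0, -0.03]}, {"grip": 1, "linear": [1.7, -1.7, -192], "turn": [0, 0, -0.03]}, {"grip": 1, "linear": [1.7, -1.7, -196], "turn": [0, 0, -0.03]}]'

```text
time: 3.1
tool_pos: [0.6318, 0.0496, 0.0297]
tool_rot: [-3.141, 0.001, 0.217]
contact_force: [0.2, 0.6, -0.4]
opening: 0.0919
```

Emit:
apply_moves --increments '[{"grip": 1, "linear": [0, 0, 0]}, {"grip": 1, "linear": [0, 0, 0]}, {"grip": 1, "linear": [0, 0, 0]}]'

```text
schema error: expected keys grip, linear, turn
```

Emit:
apply_moves --grip_force 25 --increments '[{"grip": 0.8, "linear": [0, 0, 0], "turn": [0, 0, 0]}, {"grip": 0.7, "linear": [0, 0, 0], "turn": [0, 0, 0]}, {"grip": 0.6, "linear": [0, 0, 0], "turn": [0, 0, 0]}, {"grip": 0.5, "linear": [0, 0, 0], "turn": [0, 0, 0]}, {"grip": 0.4, "linear": [0, 0, 0], "turn": [0, 0, 0]}, {"grip": 0.4, "linear": [0, 0, 0], "turn": [0, 0, 0]}, {"grip": 0.4, "linear": [0, 0, 0], "turn": [0, 0, 0]}, {"grip": 0.4, "linear": [0, 0, 0], "turn": [0, 0, 0]}]'

```text
time: 3.9
tool_pos: [0.6327, 0.0491, 0.031]
tool_rot: [3.141, -0.0, 0.216]
contact_force: [-1.2, -0.1, 2.6]
opening: 0.0502
```

```bash
python3 - <<'E'
from h import *
s=observe();print(s["tool_pos"],s["tool_rot"],s["qpos"],s["opening"])
for n in("top","scene"): cv2.imwrite(f"pics/{n}2.png",read_camera(n)[:,:,::-1])
E
```

```text
[0.63267685 0.04909073 0.03100533] [ 3.1414313e+00 -4.1458317e-04  2.1589245e-01] [-4.32255741e-02  7.35574838e-01  1.42280599e+00 -5.97799175e-05
  9.82769735e-01 -2.59084840e-01] 0.05015099245308986
```

Emit:
apply_moves --increments '[{"grip": 0.4, "linear": [0, 0, 3], "turn": [0, 0, 0]}, {"grip": 0.4, "linear": [0, 0, 10], "turn": [0, 0, 0]}, {"grip": 0.4, "linear": [0, 0, 22], "turn": [0, 0, 0]}, {"grip": 0.4, "linear": [0, 0, 38], "turn": [0, 0, 0]}, {"grip": 0.4, "linear": [0, 0, 54], "turn": [0, 0, 0]}, {"grip": 0.4, "linear": [0, 0, 68], "turn": [0, 0, 0]}, {"grip": 0.4, "linear": [0, 0, 80], "turn": [0, 0, 0]}, {"grip": 0.4, "linear": [-10, 1, 88], "turn": [0, 0, 0]}, {"grip": 0.4, "linear": [-25, 3, 90], "turn": [0, 0, 0]}, {"grip": 0.4, "linear": [-45, 5, 90], "turn": [0, 0, 0]}]'

```text
time: 5.0
tool_pos: [0.5868, 0.0542, 0.1211]
tool_rot: [3.142, -0.001, 0.216]
contact_force: [0.9, -0.4, -2.4]
opening: 0.0498
```

Emit:
apply_moves --increments '[{"grip": 0.4, "linear": [-20, 2, 0], "turn": [0, 0, 0]}, {"grip": 0.4, "linear": [-40, 5, 0], "turn": [0, 0, 0]}, {"grip": 0.4, "linear": [-60, 7, 0], "turn": [0, 0, 0]}, {"grip": 0.4, "linear": [-80, 9, 0], "turn": [0, 0, 0]}, {"grip": 0.4, "linear": [-100, 12, 0], "turn": [0, 0, 0]}, {"grip": 0.4, "linear": [-118, 14, 0], "turn": [0, 0, 0]}, {"grip": 0.4, "linear": [-130, 16, -5], "turn": [0, 0, 0]}, {"grip": 0.4, "linear": [-133, 16, -20], "turn": [0, 0, 0]}, {"grip": 0.4, "linear": [-133, 16, -40], "turn": [0, 0, 0]}, {"grip": 0.4, "linear": [-133, 16, -60], "turn": [0, 0, 0]}]'

```text
time: 6.0
tool_pos: [0.4538, 0.0702, 0.0606]
tool_rot: [3.141, -0.001, 0.216]
contact_force: [-0.2, -0.5, -3.1]
opening: 0.0497
```

Emit:
apply_moves --increments '[{"grip": 0.4, "linear": [0, 0, -14], "turn": [0, 0, 0]}, {"grip": 0.4, "linear": [0, 0, -24], "turn": [0, 0, 0]}, {"grip": 0.4, "linear": [0, 0, -30], "turn": [0, 0, 0]}, {"grip": 0.4, "linear": [0, 0, -34], "turn": [0, 0, 0]}, {"grip": 0.4, "linear": [0, 0, -36], "turn": [0, 0, 0]}, {"grip": 0.4, "linear": [0, 0, -37], "turn": [0, 0, 0]}, {"grip": 0.4, "linear": [0, 0, -37], "turn": [0, 0, 0]}]'

```text
time: 6.7
tool_pos: [0.4548, 0.0701, 0.024]
tool_rot: [3.141, -0.001, 0.216]
contact_force: [0.1, -0.3, -2.7]
opening: 0.0496
```

Emit:
apply_moves --increments '[{"grip": 0.4, "linear": [0, 0, -0.6], "turn": [0, 0, 0]}, {"grip": 0.4, "linear": [0, 0, -1.2], "turn": [0, 0, 0]}, {"grip": 0.4, "linear": [0, 0, -1.2], "turn": [0, 0, 0]}]'

```text
time: 7.0
tool_pos: [0.4548, 0.0701, 0.023]
tool_rot: [3.141, -0.001, 0.216]
contact_force: [-1.4, 0.2, 2.0]
opening: 0.05
```

Emit:
apply_moves --increments '[{"grip": 0.6, "linear": [0, 0, 0], "turn": [0, 0, 0]}, {"grip": 0.8, "linear": [0, 0, 0], "turn": [0, 0, 0]}, {"grip": 1, "linear": [0, 0, 0], "turn": [0, 0, 0]}, {"grip": 1, "linear": [0, 0, 0], "turn": [0, 0, 0]}, {"grip": 1, "linear": [0, 0, 10], "turn": [0, 0, 0]}, {"grip": 1, "linear": [0, 0, 35], "turn": [0, 0, 0]}, {"grip": 1, "linear": [0, 0, 65], "turn": [0, 0, 0]}, {"grip": 1, "linear": [0, 0, 95], "turn": [0, 0, 0]}, {"grip": 1, "linear": [10, -6, 115], "turn": [0, 0, 0]}, {"grip": 1, "linear": [35, -21, 120], "turn": [0, 0, 0]}]'

```text
time: 8.0
tool_pos: [0.4898, 0.0498, 0.1459]
tool_rot: [3.141, -0.004, 0.218]
contact_force: [0.0, 0.7, 0.1]
opening: 0.0918
```

Emit:
apply_moves --increments '[{"grip": 1, "linear": [30, -18, 0], "turn": [0, 0, 0]}, {"grip": 1, "linear": [60, -36, 0], "turn": [0, 0, 0]}, {"grip": 1, "linear": [90, -54, 0], "turn": [0, 0, 0]}, {"grip": 1, "linear": [120, -72, 0], "turn": [0, 0, 0]}, {"grip": 1, "linear": [145, -87, 0], "turn": [0, 0, 0]}, {"grip": 1, "linear": [160, -95, 0], "turn": [0, 0, 0]}, {"grip": 1, "linear": [164.2, -97.7, 0], "turn": [0, 0, 0]}, {"grip": 1, "linear": [164.2, -97.7, -15], "turn": [0, 0, 0]}, {"grip": 1, "linear": [164.2, -97.7, -40], "turn": [0, 0, 0]}, {"grip": 1, "linear": [164.2, -97.7, -65], "turn": [0, 0, 0]}]'

```text
time: 9.0
tool_pos: [0.6533, -0.0481, 0.0778]
tool_rot: [3.141, -0.001, 0.216]
contact_force: [-0.0, -0.4, 1.0]
opening: 0.0917
```

```bash
python3 - <<'E'
from h import *
s=observe();print(s["tool_pos"],s["tool_rot"],s["opening"])
for n in("top","scene"):
    im=read_camera(n); cv2.imwrite(f"pics/{n}3.png",im[:,:,::-1]); blobs(n,im,"yellow",.068)
E
```

```text
[ 0.6533085  -0.04806025  0.0777979 ] [ 3.14138487e+00 -7.91628677e-04  2.16278390e-01] 0.09174785017117836
top yellow px [255.4 261.8] cen [455.   74.2] rect [452.4  74.   23.9  51.6  89.5]
```

Emit:
apply_moves --increments '[{"grip": 1, "linear": [0, 0, -15], "turn": [0, 0, 0]}, {"grip": 1, "linear": [0, 0, -30], "turn": [0, 0, 0]}, {"grip": 1, "linear": [0, 0, -42], "turn": [0, 0, 0]}, {"grip": 1, "linear": [0, 0, -46.8], "turn": [0, 0, 0]}, {"grip": 1, "linear": [0, 0, -46.8], "turn": [0, 0, 0]}]'

```text
time: 9.6
tool_pos: [0.6533, -0.0485, 0.0298]
tool_rot: [-3.141, 0.001, 0.216]
contact_force: [-0.3, 0.6, 0.4]
opening: 0.0918
```

Emit:
apply_moves --increments '[{"grip": 0.8, "linear": [0, 0, 0], "turn": [0, 0, 0]}, {"grip": 0.7, "linear": [0, 0, 0], "turn": [0, 0, 0]}, {"grip": 0.6, "linear": [0, 0, 0], "turn": [0, 0, 0]}, {"grip": 0.5, "linear": [0, 0, 0], "turn": [0, 0, 0]}, {"grip": 0.4, "linear": [0, 0, 0], "turn": [0, 0, 0]}, {"grip": 0.4, "linear": [0, 0, 0], "turn": [0, 0, 0]}, {"grip": 0.4, "linear": [0, 0, 0], "turn": [0, 0, 0]}, {"grip": 0.4, "linear": [0, 0, 0], "turn": [0, 0, 0]}]'

```text
time: 10.4
tool_pos: [0.6538, -0.0486, 0.0309]
tool_rot: [3.141, -0.0, 0.216]
contact_force: [-0.9, -0.6, 1.1]
opening: 0.0497
```

View pics/scene3.png

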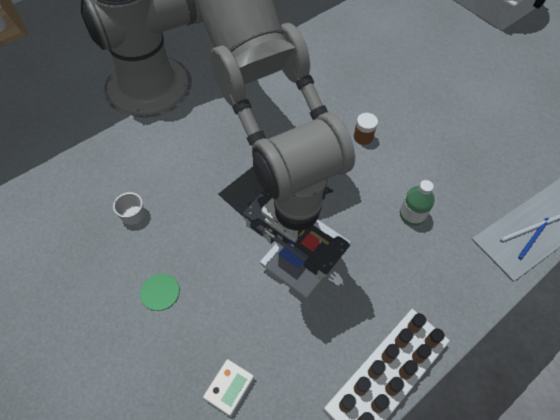

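View pics/top3.png

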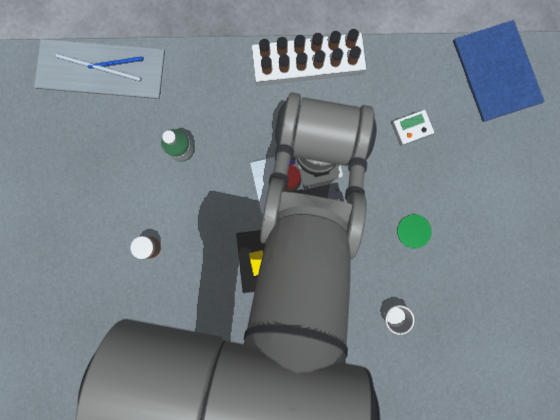

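Blue is gripped (opening 49.7 mm). I lift it and carry it to the mat.

Emit:
apply_moves --increments '[{"grip": 0.4, "linear": [0, 0, 3], "turn": [0, 0, 0]}, {"grip": 0.4, "linear": [0, 0, 10], "turn": [0, 0, 0]}, {"grip": 0.4, "linear": [0, 0, 22], "turn": [0, 0, 0]}, {"grip": 0.4, "linear": [0, 0, 38], "turn": [0, 0, 0]}, {"grip": 0.4, "linear": [0, 0, 54], "turn": [0, 0, 0]}, {"grip": 0.4, "linear": [0, 0, 68], "turn": [0, 0, 0]}, {"grip": 0.4, "linear": [0, 0, 80], "turn": [0, 0, 0]}, {"grip": 0.4, "linear": [-10, 0, 88], "turn": [0, 0, 0]}, {"grip": 0.4, "linear": [-25, 1, 90], "turn": [0, 0, 0]}, {"grip": 0.4, "linear": [-45, 3, 90], "turn": [0, 0, 0]}]'

```text
time: 11.4
tool_pos: [0.608, -0.0457, 0.1211]
tool_rot: [3.141, -0.001, 0.216]
contact_force: [0.3, 0.6, -2.1]
opening: 0.0503
```

Emit:
apply_moves --increments '[{"grip": 0.4, "linear": [-20, 4, 0], "turn": [0, 0, 0]}, {"grip": 0.4, "linear": [-40, 10, 0], "turn": [0, 0, 0]}, {"grip": 0.4, "linear": [-60, 17, 0], "turn": [0, 0, 0]}, {"grip": 0.4, "linear": [-80, 24, 0], "turn": [0, 0, 0]}, {"grip": 0.4, "linear": [-100, 31, 0], "turn": [0, 0, 0]}, {"grip": 0.4, "linear": [-120, 38, 0], "turn": [0, 0, 0]}, {"grip": 0.4, "linear": [-134, 41, -5], "turn": [0, 0, 0]}, {"grip": 0.4, "linear": [-138, 42, -20], "turn": [0, 0, 0]}, {"grip": 0.4, "linear": [-138, 42, -40], "turn": [0, 0, 0]}, {"grip": 0.4, "linear": [-138, 42, -60], "turn": [0, 0, 0]}]'

```text
time: 12.4
tool_pos: [0.47, -0.0035, 0.0607]
tool_rot: [3.141, -0.001, 0.216]
contact_force: [-0.9, -0.2, -2.7]
opening: 0.0499
```

Emit:
apply_moves --increments '[{"grip": 0.4, "linear": [0, 0, -14], "turn": [0, 0, 0]}, {"grip": 0.4, "linear": [0, 0, -24], "turn": [0, 0, 0]}, {"grip": 0.4, "linear": [0, 0, -31], "turn": [0, 0, 0]}, {"grip": 0.4, "linear": [0, 0, -35], "turn": [0, 0, 0]}, {"grip": 0.4, "linear": [0, 0, -37], "turn": [0, 0, 0]}, {"grip": 0.4, "linear": [0, 0, -37.8], "turn": [0, 0, 0]}, {"grip": 0.4, "linear": [0, 0, -38.2], "turn": [0, 0, 0]}, {"grip": 0.4, "linear": [0, 0, -38.2], "turn": [0, 0, 0]}, {"grip": 0.4, "linear": [0, 0, -38.2], "turn": [0, 0, 0]}]'

```text
time: 13.3
tool_pos: [0.471, -0.0036, 0.0229]
tool_rot: [3.141, -0.001, 0.216]
contact_force: [-0.2, 0.3, -1.1]
opening: 0.05
```

Emit:
apply_moves --increments '[{"grip": 0.6, "linear": [0, 0, 0], "turn": [0, 0, 0]}, {"grip": 0.8, "linear": [0, 0, 0], "turn": [0, 0, 0]}, {"grip": 1, "linear": [0, 0, 0], "turn": [0, 0, 0]}, {"grip": 1, "linear": [0, 0, 0], "turn": [0, 0, 0]}, {"grip": 1, "linear": [0, 0, 10], "turn": [0, 0, 0]}, {"grip": 1, "linear": [0, 0, 35], "turn": [0, 0, 0]}, {"grip": 1, "linear": [0, 0, 65], "turn": [0, 0, 0]}, {"grip": 1, "linear": [0, 0, 95], "turn": [0, 0, 0]}, {"grip": 1, "linear": [0, -10, 115], "turn": [0, 0, -0.5]}, {"grip": 1, "linear": [0, -30, 120], "turn": [0, 0, -1.5]}]'

```text
time: 14.3
tool_pos: [0.472, -0.0333, 0.1458]
tool_rot: [3.14, -0.005, 0.058]
contact_force: [-0.2, -1.0, 0.8]
opening: 0.0918
```

Emit:
apply_moves --increments '[{"grip": 1, "linear": [0, -25, 0], "turn": [0, 0, -1.3]}, {"grip": 1, "linear": [0, -50, 0], "turn": [0, 0, -2.6]}, {"grip": 1, "linear": [0, -75, 0], "turn": [0, 0, -3.9]}, {"grip": 1, "linear": [0, -100, 0], "turn": [0, 0, -5.2]}, {"grip": 1, "linear": [0, -125, 0], "turn": [0, 0, -6.5]}, {"grip": 1, "linear": [0, -150, 0], "turn": [0, 0, -7.8]}, {"grip": 1, "linear": [0, -175, 0], "turn": [0, 0, -9.1]}, {"grip": 1, "linear": [0, -195, 0], "turn": [0, 0, -10.4]}, {"grip": 1, "linear": [0, -200, 0], "turn": [0, 0, -11.7]}, {"grip": 1, "linear": [0, -200, 0], "turn": [0, 0, -13]}]'

```text
time: 15.3
tool_pos: [0.4706, -0.2347, 0.1432]
tool_rot: [-3.141, -0.001, -1.31]
contact_force: [-0.4, -0.3, 0.3]
opening: 0.0918
```

```bash
python3 - <<'E'
from h import *
s=observe();print(s["tool_pos"],s["tool_rot"],s["qpos"])
for n in("top","scene"):
    im=read_camera(n); cv2.imwrite(f"pics/{n}4.png",im[:,:,::-1])
    blobs(n,im,"yellow",.068);blobs(n,im,"blue",.068);blobs(n,im,"red",.076)
E
```

```text
[ 0.47058319 -0.23468064  0.14315891] [-3.14135127e+00 -5.73569120e-04 -1.30967157e+00] [-6.08298143e-01  4.25922165e-01  1.64435235e+00 -2.11608710e-04
  1.07072421e+00  7.01474763e-01]
top yellow px [257.4 262.5] cen [453.3  69.9] rect [453.5  70.   46.3  26.3  11.8]
top blue px [120.6  61.2] cen [906.6 373.6] rect [905.6 380.3   8.8 111.1   8. ]
top blue px [498.6  70. ] cen [ 873.2 -470.5] rect [ 874.  -470.4  195.2  138.3   16.9]
top red px [288.8 175.7] cen [ 6.407e+02 -6.000e-01] rect [6.412e+02 2.000e-01 4.570e+01 4.610e+01 8.920e+01]
scene blue px [531.5 240.7] cen [933.5 353.9] rect [932.5 358.5   8.2 108.9   8. ]
scene red px [310.2 234.5] cen [642.6   8.1] rect [642.9   3.8  47.7  35.4  13.6]
```

View pics/top4.png

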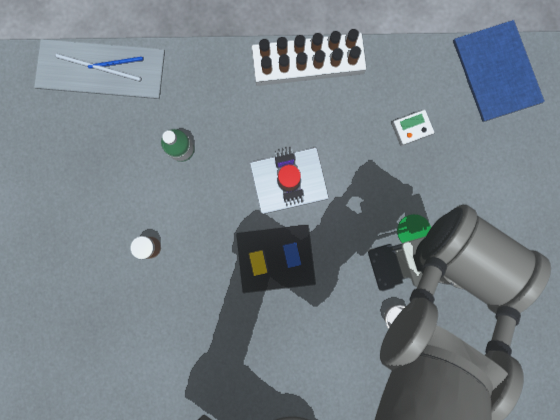

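View pics/scene4.png

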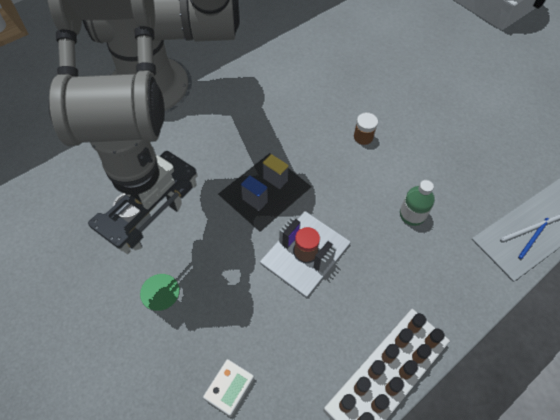

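Both guards stand on the mat, yellow at px (258,262) and blue at (292,255). Next is the red jar.

Emit:
apply_moves --increments '[{"grip": 1, "linear": [10, 12, 0], "turn": [0, 0, -0.5]}, {"grip": 1, "linear": [30, 40, 0], "turn": [0, 0, -0.5]}, {"grip": 1, "linear": [54, 73, 0], "turn": [0, 0, -0.5]}, {"grip": 1, "linear": [78, 106, 0], "turn": [0, 0, -0.5]}, {"grip": 1, "linear": [102, 139, 0], "turn": [0, 0, -0.5]}, {"grip": 1, "linear": [126, 172, 0], "turn": [0, 0, -0.5]}, {"grip": 1, "linear": [150, 204, 0], "turn": [0, 0, -0.5]}, {"grip": 1, "linear": [166, 225, 0], "turn": [0, 0, -0.5]}, {"grip": 1, "linear": [172.4, 233.9, 0], "turn": [0, 0, -0.5]}, {"grip": 1, "linear": [172.4, 233.9, 0], "turn": [0, 0, -0.5]}]'

```text
time: 16.4
tool_pos: [0.6432, 0.0014, 0.1425]
tool_rot: [3.141, -0.0, -1.351]
contact_force: [-0.5, -0.7, 0.2]
opening: 0.0914
```

Emit:
apply_moves --increments '[{"grip": 1, "linear": [0, 0, -10], "turn": [0, 0, 0]}, {"grip": 1, "linear": [0, 0, -30], "turn": [0, 0, 0]}, {"grip": 1, "linear": [0, 0, -50], "turn": [0, 0, 0]}, {"grip": 1, "linear": [0, 0, -70], "turn": [0, 0, 0]}, {"grip": 1, "linear": [0, 0, -85], "turn": [0, 0, 0]}, {"grip": 1, "linear": [0, 0, -98], "turn": [0, 0, 0]}, {"grip": 1, "linear": [0, 0, -108], "turn": [0, 0, 0]}, {"grip": 1, "linear": [0, 0, -111.8], "turn": [0, 0, 0]}, {"grip": 1, "linear": [0, 0, -111.8], "turn": [0, 0, 0]}]'

```text
time: 17.3
tool_pos: [0.643, 0.0002, 0.0304]
tool_rot: [3.141, 0.0, -1.355]
contact_force: [0.7, -0.2, -0.1]
opening: 0.092
```

Emit:
apply_moves --grip_force 20 --increments '[{"grip": 0.8, "linear": [0, 0, 0], "turn": [0, 0, 0]}, {"grip": 0.7, "linear": [0, 0, 0], "turn": [0, 0, 0]}, {"grip": 0.6, "linear": [0, 0, 0], "turn": [0, 0, 0]}, {"grip": 0.5, "linear": [0, 0, 0], "turn": [0, 0, 0]}, {"grip": 0.4, "linear": [0, 0, 0], "turn": [0, 0, 0]}, {"grip": 0.4, "linear": [0, 0, 0], "turn": [0, 0, 0]}, {"grip": 0.4, "linear": [0, 0, 0], "turn": [0, 0, 0]}, {"grip": 0.4, "linear": [0, 0, 0], "turn": [0, 0, 0]}]'

```text
time: 18.1
tool_pos: [0.6432, 0.0003, 0.0309]
tool_rot: [-3.141, -0.0, -1.355]
contact_force: [0.1, -0.6, 0.9]
opening: 0.0493
```

Emit:
apply_moves --increments '[{"grip": 0.4, "linear": [0, 0, 3], "turn": [0, 0, 0]}, {"grip": 0.4, "linear": [0, 0, 10], "turn": [0, 0, 0]}, {"grip": 0.4, "linear": [0, 0, 22], "turn": [0, 0, 0]}, {"grip": 0.4, "linear": [0, 0, 36], "turn": [0, 0, 0]}, {"grip": 0.4, "linear": [0, 0, 50], "turn": [0, 0, 0]}, {"grip": 0.4, "linear": [0, 0, 64], "turn": [0, 0, 0]}, {"grip": 0.4, "linear": [0, 0, 76], "turn": [0, 0, 0]}, {"grip": 0.4, "linear": [0, 0, 86], "turn": [0, 0, 0]}, {"grip": 0.4, "linear": [0, 0, 90], "turn": [0, 0, 0]}]'

```text
time: 19.0
tool_pos: [0.6437, 0.0003, 0.1223]
tool_rot: [-3.14, -0.001, -1.355]
contact_force: [0.4, -0.5, -1.3]
opening: 0.0495
```

Emit:
apply_moves --increments '[{"grip": 0.4, "linear": [-3, -7, 0], "turn": [0, 0, 0]}, {"grip": 0.4, "linear": [-8, -20, 0], "turn": [0, 0, 0]}, {"grip": 0.4, "linear": [-16, -38, 0], "turn": [0, 0, 0]}, {"grip": 0.4, "linear": [-24, -57, 0], "turn": [0, 0, 0]}, {"grip": 0.4, "linear": [-32, -76, 0], "turn": [0, 0, 0]}, {"grip": 0.4, "linear": [-40, -95, 0], "turn": [0, 0, 0]}, {"grip": 0.4, "linear": [-48, -114, 0], "turn": [0, 0, 0]}, {"grip": 0.4, "linear": [-56, -133, 0], "turn": [0, 0, 0]}, {"grip": 0.4, "linear": [-64, -152, 0], "turn": [0, 0, 0]}, {"grip": 0.4, "linear": [-72, -171, 0], "turn": [0, 0, 0]}]'

```text
time: 20.0
tool_pos: [0.5696, -0.1723, 0.1199]
tool_rot: [3.14, 0.001, -1.356]
contact_force: [0.1, -0.0, -1.0]
opening: 0.0496
```

Emit:
apply_moves --increments '[{"grip": 0.4, "linear": [-8, -19, 0], "turn": [0, 0, 0]}, {"grip": 0.4, "linear": [-16, -38, 0], "turn": [0, 0, 0]}, {"grip": 0.4, "linear": [-24, -57, 0], "turn": [0, 0, 0]}, {"grip": 0.4, "linear": [-32, -76, 0], "turn": [0, 0, 0]}, {"grip": 0.4, "linear": [-39, -94, 0], "turn": [0, 0, 0]}, {"grip": 0.4, "linear": [-45, -108, 0], "turn": [0, 0, 0]}, {"grip": 0.4, "linear": [-49, -116, 0], "turn": [0, 0, 0]}, {"grip": 0.4, "linear": [-50, -119, -5], "turn": [0, 0, 0]}, {"grip": 0.4, "linear": [-50, -119, -18], "turn": [0, 0, 0]}, {"grip": 0.4, "linear": [-50, -119, -34], "turn": [0, 0, 0]}]'

```text
time: 21.0
tool_pos: [0.5214, -0.2891, 0.0859]
tool_rot: [-3.141, -0.0, -1.354]
contact_force: [0.7, 0.0, -0.6]
opening: 0.05
```

Emit:
apply_moves --increments '[{"grip": 0.4, "linear": [0, 0, -16], "turn": [0, 0, 0]}, {"grip": 0.4, "linear": [0, 0, -32], "turn": [0, 0, 0]}, {"grip": 0.4, "linear": [0, 0, -46], "turn": [0, 0, 0]}, {"grip": 0.4, "linear": [0, 0, -54], "turn": [0, 0, 0]}, {"grip": 0.4, "linear": [0, 0, -59], "turn": [0, 0, 0]}, {"grip": 0.4, "linear": [0, 0, -62], "turn": [0, 0, 0]}, {"grip": 0.4, "linear": [0, 0, -63.5], "turn": [0, 0, 0]}, {"grip": 0.4, "linear": [0, 0, -64], "turn": [0, 0, 0]}, {"grip": 0.4, "linear": [0, 0, -64], "turn": [0, 0, 0]}, {"grip": 0.4, "linear": [0, 0, -64], "turn": [0, 0, 0]}]'

```text
time: 22.0
tool_pos: [0.5213, -0.2899, 0.0231]
tool_rot: [-3.141, -0.001, -1.355]
contact_force: [-0.9, 0.0, -0.5]
opening: 0.0499
```

Emit:
apply_moves --increments '[{"grip": 0.4, "linear": [0, 0, -0.5], "turn": [0, 0, 0]}, {"grip": 0.4, "linear": [0, 0, -1], "turn": [0, 0, 0]}, {"grip": 0.4, "linear": [0, 0, -1], "turn": [0, 0, 0]}]'

```text
time: 22.3
tool_pos: [0.5214, -0.2898, 0.0228]
tool_rot: [-3.141, -0.001, -1.355]
contact_force: [-0.7, 0.6, 6.6]
opening: 0.0495
```

Emit:
apply_moves --increments '[{"grip": 0.6, "linear": [0, 0, 0], "turn": [0, 0, 0]}, {"grip": 0.8, "linear": [0, 0, 0], "turn": [0, 0, 0]}, {"grip": 1, "linear": [0, 0, 0], "turn": [0, 0, 0]}, {"grip": 1, "linear": [0, 0, 0], "turn": [0, 0, 0]}, {"grip": 1, "linear": [0, 0, 10], "turn": [0, 0, 0]}, {"grip": 1, "linear": [0, 0, 35], "turn": [0, 0, 0]}, {"grip": 1, "linear": [0, 0, 65], "turn": [0, 0, 0]}, {"grip": 1, "linear": [0, 0, 95], "turn": [0, 0, 0]}, {"grip": 1, "linear": [0, 10, 115], "turn": [0, 0, 0]}, {"grip": 1, "linear": [-1, 35, 120], "turn": [0, 0, 0]}]'

```text
time: 23.3
tool_pos: [0.5215, -0.2567, 0.1454]
tool_rot: [-3.137, -0.005, -1.357]
contact_force: [1.8, -0.1, -0.3]
opening: 0.0917
```

Emit:
apply_moves --increments '[{"grip": 1, "linear": [-2, 30, 0], "turn": [0, 0, 0]}, {"grip": 1, "linear": [-4, 65, 0], "turn": [0, 0, 0]}, {"grip": 1, "linear": [-5, 100, 0], "turn": [0, 0, 0]}, {"grip": 1, "linear": [-7, 135, 0], "turn": [0, 0, 0]}, {"grip": 1, "linear": [-9, 170, 0], "turn": [0, 0, 0]}, {"grip": 1, "linear": [-11, 205, 0], "turn": [0, 0, 0]}, {"grip": 1, "linear": [-13, 240, 0], "turn": [0, 0, 0]}, {"grip": 1, "linear": [-15, 275, 0], "turn": [0, 0, 0]}, {"grip": 1, "linear": [-17, 310, 0], "turn": [0, 0, 0]}, {"grip": 1, "linear": [-19, 345, 0], "turn": [0, 0, 0]}]'

```text
time: 24.3
tool_pos: [0.5011, 0.0917, 0.1426]
tool_rot: [-3.141, -0.0, -1.355]
contact_force: [-0.2, -0.5, 0.2]
opening: 0.0917
```

Emit:
apply_moves --increments '[{"grip": 1, "linear": [-2, 35, 0], "turn": [0, 0, 0]}, {"grip": 1, "linear": [-3, 70, 0], "turn": [0, 0, 0]}, {"grip": 1, "linear": [-5, 105, 0], "turn": [0, 0, 0]}, {"grip": 1, "linear": [-7, 140, 0], "turn": [0, 0, 0]}, {"grip": 1, "linear": [-9, 175, 0], "turn": [0, 0, 0]}, {"grip": 1, "linear": [-10, 205, 0], "turn": [0, 0, 0]}, {"grip": 1, "linear": [-10.5, 225, 0], "turn": [0, 0, 0]}, {"grip": 1, "linear": [-10.5, 233.8, 0], "turn": [0, 0, 0]}, {"grip": 1, "linear": [-10.5, 233.8, 0], "turn": [0, 0, 0]}]'

```text
time: 25.2
tool_pos: [0.4905, 0.3248, 0.142]
tool_rot: [-3.141, -0.0, -1.353]
contact_force: [0.5, 0.1, -0.1]
opening: 0.0918
```

```bash
python3 - <<'E'
from h import *
s=observe();print(s["tool_pos"],s["tool_rot"],s["qpos"])
for n in("top","scene"):
    im=read_camera(n); cv2.imwrite(f"pics/{n}5.png",im[:,:,::-1])
    blobs(n,im,"yellow",.068);blobs(n,im,"blue",.068);blobs(n,im,"red",.068);blobs(n,im,"white",.064)
E
```

```text
[0.49049073 0.32482902 0.1420293 ] [-3.14124214e+00 -5.78634650e-05 -1.35339769e+00] [ 4.54782568e-01  5.31794243e-01  1.46462223e+00 -1.52274065e-04
  1.14484911e+00  1.80824314e+00]
top yellow px [257.5 262.5] cen [453.4  69.8] rect [453.5  69.8  50.9  31.   12.2]
top blue px [291.5 254.6] cen [469.6  -4. ] rect [469.8  -4.1  50.7  31.   13.3]
top blue px [120.6  61.2] cen [906.5 373.7] rect [905.5 380.3   8.8 111.1   8.1]
top blue px [498.6  70. ] cen [ 873.2 -470.5] rect [ 873.7 -470.1  195.1  138.3   17.2]
top red px [422.4 230.2] cen [ 518.8 -288.7] rect [ 519.3 -288.9   45.4   47.8   88.1]
top white px [395.5 316.4] cen [ 334.6 -225.7] rect [ 327.  -234.1   57.9   59.4   88.3]
top white px [272.  199.5] cen [590.4  37. ] rect [591.2  40.1  21.   50.7  17.8]
top white px [168.4 136.4] cen [734.3 265.9] rect [7.342e+02 2.657e+02 2.510e+01 2.450e+01 3.000e-01]
top white px [413.7 126.7] cen [ 748.5 -278.8] rect [ 748.6 -278.8   55.7   74.5   19.8]
top white px [305.7  61.2] cen [901.6 -42.1] rect [911.2 -48.5  84.6 248.8   5.6]
scene blue px [531.4 240.8] cen [933.5 353.5] rect [
[... 267 characters left out ...]
4  28.5  38. ]
scene white px [227.9 386.3] cen [ 771.6 -293.6] rect [ 771.  -292.7   54.    72.9   20. ]
scene white px [403.5 356.9] cen [928.5 -20.5] rect [929.9 -21.1  20.9  25.1  31.4]
scene white px [416.4 341.8] cen [924.8  17.7] rect [923.2  17.5  27.6  17.3  85.5]
scene white px [363.6 376.1] cen [907.1 -99.4] rect [928.4 -60.8  79.1 245.6   5.8]
scene white px [291.  268.7] cen [671.8 -66.5] rect [669.2 -61.6 112.9  60.4  12.7]
scene white px [319.3 232.5] cen [646.6  30.8] rect [650.1  26.8 111.7  51.8  12.6]
scene white px [131.4 210.9] cen [ 360.3 -242.9] rect [ 360.5 -243.3   33.5   14.7   84. ]
scene white px [426.5 185.3] cen [706.7 292.8] rect [706.1 293.   23.3  24.7   5.8]
```

View pics/top5.png

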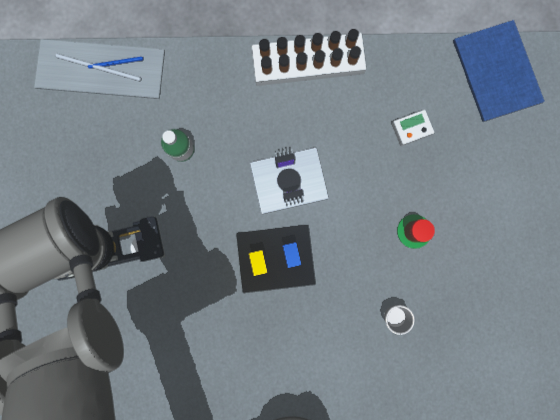

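View pics/scene5.png

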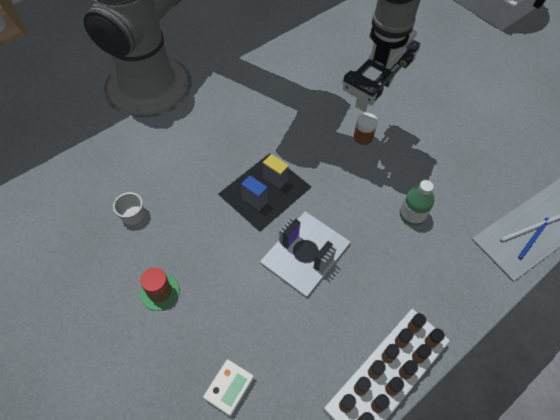

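The red jar stands on the disc (lid px 422,230) and both guards are square on the mat. Next I pick the white jar.

Emit:
apply_moves --increments '[{"grip": 1, "linear": [0, 0, -12], "turn": [0, 0, 0]}, {"grip": 1, "linear": [0, 0, -35], "turn": [0, 0, 0]}, {"grip": 1, "linear": [0, 0, -58], "turn": [0, 0, 0]}, {"grip": 1, "linear": [0, 0, -80], "turn": [0, 0, 0]}, {"grip": 1, "linear": [0, 0, -98], "turn": [0, 0, 0]}, {"grip": 1, "linear": [0, 0, -111], "turn": [0, 0, 0]}, {"grip": 1, "linear": [0, 0, -119], "turn": [0, 0, 0]}, {"grip": 1, "linear": [0, 0, -123], "turn": [0, 0, 0]}, {"grip": 1, "linear": [0, 0, -123], "turn": [0, 0, 0]}]'

```text
time: 26.2
tool_pos: [0.4907, 0.324, 0.0186]
tool_rot: [3.141, -0.0, -1.355]
contact_force: [-0.2, 0.1, -0.1]
opening: 0.0916
```

Emit:
apply_moves --grip_force 20 --increments '[{"grip": 0.8, "linear": [0, 0, 0], "turn": [0, 0, 0]}, {"grip": 0.7, "linear": [0, 0, 0], "turn": [0, 0, 0]}, {"grip": 0.6, "linear": [0, 0, 0], "turn": [0, 0, 0]}, {"grip": 0.5, "linear": [0, 0, 0], "turn": [0, 0, 0]}, {"grip": 0.4, "linear": [0, 0, 0], "turn": [0, 0, 0]}, {"grip": 0.4, "linear": [0, 0, 0], "turn": [0, 0, 0]}, {"grip": 0.4, "linear": [0, 0, 0], "turn": [0, 0, 0]}, {"grip": 0.4, "linear": [0, 0, 0], "turn": [0, 0, 0]}]'

```text
time: 27.0
tool_pos: [0.4907, 0.3242, 0.0188]
tool_rot: [-3.142, -0.0, -1.355]
contact_force: [-1.0, 0.1, 2.3]
opening: 0.0497
```

Emit:
apply_moves --increments '[{"grip": 0.4, "linear": [0, 0, 3], "turn": [0, 0, 0]}, {"grip": 0.4, "linear": [0, 0, 10], "turn": [0, 0, 0]}, {"grip": 0.4, "linear": [0, 0, 22], "turn": [0, 0, 0]}, {"grip": 0.4, "linear": [0, 0, 38], "turn": [0, 0, 0]}, {"grip": 0.4, "linear": [0, 0, 54], "turn": [0, 0, 0]}, {"grip": 0.4, "linear": [0, 0, 70], "turn": [0, 0, 0]}, {"grip": 0.4, "linear": [0, 0, 84], "turn": [0, 0, 0]}, {"grip": 0.4, "linear": [0, 0, 96], "turn": [0, 0, 0]}, {"grip": 0.4, "linear": [0, 0, 102], "turn": [0, 0, 0]}]'

```text
time: 27.9
tool_pos: [0.4912, 0.3244, 0.1226]
tool_rot: [-3.139, 0.0, -1.355]
contact_force: [0.4, 0.5, -1.5]
opening: 0.05
```

Emit:
apply_moves --increments '[{"grip": 0.4, "linear": [3, -6, 0], "turn": [0, 0, 0]}, {"grip": 0.4, "linear": [8, -18, 0], "turn": [0, 0, 0]}, {"grip": 0.4, "linear": [16, -35, 0], "turn": [0, 0, 0]}, {"grip": 0.4, "linear": [25, -54, 0], "turn": [0, 0, 0]}, {"grip": 0.4, "linear": [34, -73, 0], "turn": [0, 0, 0]}, {"grip": 0.4, "linear": [43, -92, 0], "turn": [0, 0, 0]}, {"grip": 0.4, "linear": [52, -111, 0], "turn": [0, 0, 0]}, {"grip": 0.4, "linear": [61, -130, 0], "turn": [0, 0, 0]}, {"grip": 0.4, "linear": [70, -149, 0], "turn": [0, 0, 0]}, {"grip": 0.4, "linear": [79, -168, 0], "turn": [0, 0, 0]}]'

```text
time: 28.9
tool_pos: [0.5696, 0.154, 0.1197]
tool_rot: [3.14, -0.0, -1.356]
contact_force: [0.5, 0.2, -1.6]
opening: 0.0495
```

Emit:
apply_moves --increments '[{"grip": 0.4, "linear": [9, -19, 0], "turn": [0, 0, 0]}, {"grip": 0.4, "linear": [18, -38, 0], "turn": [0, 0, 0]}, {"grip": 0.4, "linear": [27, -57, 0], "turn": [0, 0, 0]}, {"grip": 0.4, "linear": [36, -76, 0], "turn": [0, 0, 0]}, {"grip": 0.4, "linear": [45, -95, 0], "turn": [0, 0, 0]}, {"grip": 0.4, "linear": [54, -115, 0], "turn": [0, 0, 0]}, {"grip": 0.4, "linear": [62, -134, 0], "turn": [0, 0, 0]}, {"grip": 0.4, "linear": [69, -148, 0], "turn": [0, 0, 0]}, {"grip": 0.4, "linear": [72.8, -156, 0], "turn": [0, 0, 0]}, {"grip": 0.4, "linear": [72.8, -156, 0], "turn": [0, 0, 0]}]'

```text
time: 29.9
tool_pos: [0.6427, -0.001, 0.1204]
tool_rot: [3.141, -0.0, -1.356]
contact_force: [-0.3, 0.6, -1.8]
opening: 0.0497
```

Emit:
apply_moves --increments '[{"grip": 0.4, "linear": [0, 0, -5], "turn": [0, 0, 0]}, {"grip": 0.4, "linear": [0, 0, -17], "turn": [0, 0, 0]}, {"grip": 0.4, "linear": [0, 0, -30], "turn": [0, 0, 0]}, {"grip": 0.4, "linear": [0, 0, -44], "turn": [0, 0, 0]}, {"grip": 0.4, "linear": [0, 0, -58], "turn": [0, 0, 0]}, {"grip": 0.4, "linear": [0, 0, -70], "turn": [0, 0, 0]}, {"grip": 0.4, "linear": [0, 0, -79], "turn": [0, 0, 0]}, {"grip": 0.4, "linear": [0, 0, -85], "turn": [0, 0, 0]}, {"grip": 0.4, "linear": [0, 0, -88], "turn": [0, 0, 0]}, {"grip": 0.4, "linear": [0, 0, -89], "turn": [0, 0, 0]}]'

```text
time: 30.9
tool_pos: [0.6426, 0.0001, 0.0317]
tool_rot: [-3.141, -0.0, -1.355]
contact_force: [0.3, -1.0, -0.9]
opening: 0.0499
```

Emit:
apply_moves --increments '[{"grip": 0.4, "linear": [0, 0, -0.5], "turn": [0, 0, 0]}, {"grip": 0.4, "linear": [0, 0, -1], "turn": [0, 0, 0]}, {"grip": 0.4, "linear": [0, 0, -1], "turn": [0, 0, 0]}]'

```text
time: 31.2
tool_pos: [0.6427, 0.0001, 0.0311]
tool_rot: [-3.141, -0.0, -1.355]
contact_force: [0.5, 0.4, -1.2]
opening: 0.0497
```

Emit:
apply_moves --increments '[{"grip": 0.4, "linear": [0, 0, -0.4], "turn": [0, 0, 0]}, {"grip": 0.4, "linear": [0, 0, -0.8], "turn": [0, 0, 0]}, {"grip": 0.4, "linear": [0, 0, -0.8], "turn": [0, 0, 0]}]'

```text
time: 31.5
tool_pos: [0.6427, 0.0001, 0.0308]
tool_rot: [-3.141, -0.0, -1.355]
contact_force: [-2.4, -0.0, 5.6]
opening: 0.0497
```

Emit:
apply_moves --increments '[{"grip": 0.6, "linear": [0, 0, 0], "turn": [0, 0, 0]}, {"grip": 0.8, "linear": [0, 0, 0], "turn": [0, 0, 0]}, {"grip": 1, "linear": [0, 0, 0], "turn": [0, 0, 0]}, {"grip": 1, "linear": [0, 0, 0], "turn": [0, 0, 0]}, {"grip": 1, "linear": [0, 0, 8], "turn": [0, 0, 0]}, {"grip": 1, "linear": [0, 0, 28], "turn": [0, 0, 0]}, {"grip": 1, "linear": [0, 0, 54], "turn": [0, 0, 0]}, {"grip": 1, "linear": [0, 0, 82], "turn": [0, 0, 0]}, {"grip": 1, "linear": [0, 0, 105], "turn": [0, 0, 0]}, {"grip": 1, "linear": [-5, -10, 112], "turn": [0, 0, 1]}]'

```text
time: 32.5
tool_pos: [0.6393, -0.0092, 0.1458]
tool_rot: [-3.136, -0.002, -1.248]
contact_force: [-0.4, 0.1, 0.1]
opening: 0.092
```

Emit:
apply_moves --increments '[{"grip": 1, "linear": [-12, -18, 0], "turn": [0, 0, 1.4]}, {"grip": 1, "linear": [-28, -39, 0], "turn": [0, 0, 2.8]}, {"grip": 1, "linear": [-44, -60, 0], "turn": [0, 0, 4.2]}, {"grip": 1, "linear": [-60, -81, 0], "turn": [0, 0, 5.6]}, {"grip": 1, "linear": [-76, -102, 0], "turn": [0, 0, 7]}, {"grip": 1, "linear": [-92, -123, 0], "turn": [0, 0, 8.4]}, {"grip": 1, "linear": [-108, -144, 0], "turn": [0, 0, 9.8]}, {"grip": 1, "linear": [-124, -165, 0], "turn": [0, 0, 11.2]}, {"grip": 1, "linear": [-136, -182, 0], "turn": [0, 0, 12.6]}, {"grip": 1, "linear": [-141, -190, 0], "turn": [0, 0, 14]}]'

```text
time: 33.5
tool_pos: [0.4955, -0.2013, 0.1427]
tool_rot: [3.141, -0.0, 0.22]
contact_force: [-0.7, 0.9, -0.9]
opening: 0.0916
```

```bash
python3 - <<'E'
from h import *
s=observe();print(s["tool_pos"],s["tool_rot"],s["qpos"])
for n in("top","scene"):
    im=read_camera(n); cv2.imwrite(f"pics/{n}6.png",im[:,:,::-1])
    blobs(n,im,"yellow",.068);blobs(n,im,"blue",.068);blobs(n,im,"red",.068);blobs(n,im,"white",.076)
E
```

```text
[ 0.49552171 -0.20134159  0.1426728 ] [ 3.14087513e+00 -3.43805844e-04  2.20386501e-01] [-5.29100104e-01  4.41339405e-01  1.61998195e+00 -3.30071776e-04
  1.07953082e+00 -7.49330880e-01]
top yellow px [257.4 262.5] cen [453.4  69.9] rect [453.5  70.   46.3  26.3  11.8]
top blue px [120.6  61.2] cen [906.6 373.6] rect [905.6 380.3   8.8 111.1   8. ]
top blue px [498.6  70. ] cen [ 873.2 -470.5] rect [ 873.8 -470.2  195.   138.5   17.2]
top white px [271.3 201.3] cen [585.2  38.2] rect [586.6  38.9  40.5  52.3  15.7]
top white px [310.9 194.6] cen [598.8 -47.8] rect [600.4 -54.4  32.8  45.4   3.2]
top white px [288.6 175.7] cen [640.8  -0. ] rect [6.412e+02 2.000e-01 4.570e+01 4.610e+01 8.930e+01]
top white px [168.3 136.4] cen [731.3 262.9] rect [731.1 263.6  26.6  24.5  89.2]
top white px [413.7 126.7] cen [ 745.2 -275.3] rect [ 745.2 -275.4   55.3   74.    19.8]
top white px [305.7  61.2] cen [896.5 -41.3] rect [906.6 -47.7  85.  245.6   5.6]
scene blue px [531.5 240.7] cen [933.5 353.9] rect [932.5 358.5   8.2 108.9   8. ]
scene white px [381.5 393. ] cen [946.5 -98.7] rect [948.1 -99.3  56.5  28.2  17. ]
scene white px [227.9 386.3] cen [ 774.  -294.3] rect [ 773.3 -293.4   54.    72.8   20. ]
scene white px [397.  364.8] cen [930.9 -43.9] rect [929.3 -45.6  26.1  70.3   8. ]
scene white px [416.5 341.8] cen [925.2  12.9] rect [923.8  12.9  27.   18.1  81.9]
scene white px [428.1 327.7] cen [921.1  48.6] rect [920.3  45.9  14.4  21.4   1.6]
scene white px [363.9 376. ] cen [ 907.9 -102.2] rect [929.2 -64.6  79.4 242.5   5.8]
scene white px [292.  269.1] cen [677.5 -69.5] rect [674.  -68.4 112.1  55.   12.4]
scene white px [317.8 233.9] cen [651.3  21.2] rect [656.1  14.4 111.5  67.4  12.6]
scene white px [131.3 211.3] cen [ 369.1 -244.9] rect [ 368.8 -247.    37.2   16.1   89.4]
scene white px [426.4 185.2] cen [709.7 283.9] rect [709.8 284.2  23.6  26.4  41.7]
```

View pics/top6.png

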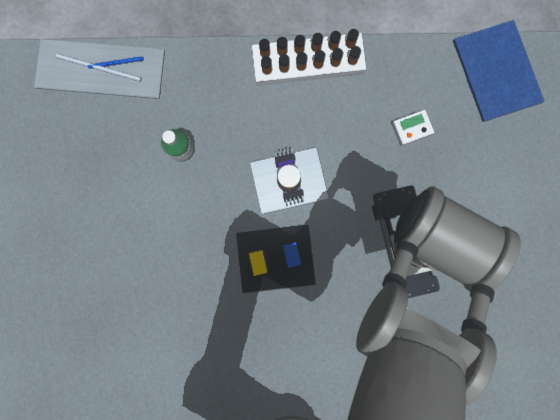

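View pics/scene6.png

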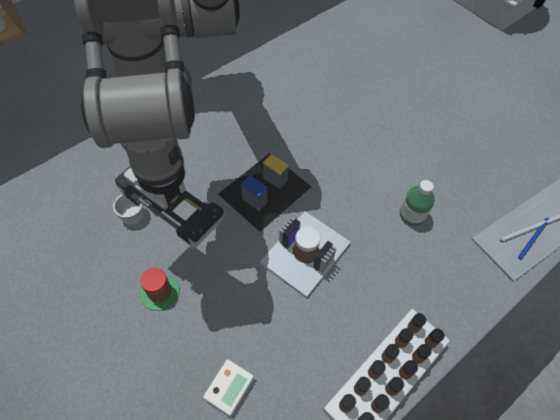

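The white jar's lid is at (640.8,0.0), exactly where the red one was in the same camera. Next I fetch the blue guard.

Emit:
apply_moves --increments '[{"grip": 1, "linear": [-2, 12, 0], "turn": [0, 0, 0]}, {"grip": 1, "linear": [-6, 40, 0], "turn": [0, 0, 0]}, {"grip": 1, "linear": [-10, 75, 0], "turn": [0, 0, 0]}, {"grip": 1, "linear": [-15, 110, 0], "turn": [0, 0, 0]}, {"grip": 1, "linear": [-19, 145, 0], "turn": [0, 0, 0]}, {"grip": 1, "linear": [-23, 175, 0], "turn": [0, 0, 0]}, {"grip": 1, "linear": [-25.7, 192, 0], "turn": [0, 0, 0]}, {"grip": 1, "linear": [-25.7, 196.3, 0], "turn": [0, 0, 0]}, {"grip": 1, "linear": [-25.7, 196.3, -5], "turn": [0, 0, 0]}, {"grip": 1, "linear": [-25.7, 196.3, -20], "turn": [0, 0, 0]}]'

```text
time: 34.6
tool_pos: [0.4719, -0.0038, 0.1226]
tool_rot: [3.14, -0.003, 0.215]
contact_force: [0.8, 0.0, -0.7]
opening: 0.0918
```

Emit:
apply_moves --increments '[{"grip": 1, "linear": [0, 0, -18], "turn": [0, 0, 0]}, {"grip": 1, "linear": [0, 0, -38], "turn": [0, 0, 0]}, {"grip": 1, "linear": [0, 0, -58], "turn": [0, 0, 0]}, {"grip": 1, "linear": [0, 0, -76], "turn": [0, 0, 0]}, {"grip": 1, "linear": [0, 0, -88], "turn": [0, 0, 0]}, {"grip": 1, "linear": [0, 0, -96], "turn": [0, 0, 0]}, {"grip": 1, "linear": [0, 0, -99.4], "turn": [0, 0, 0]}, {"grip": 1, "linear": [0, 0, -99.4], "turn": [0, 0, 0]}]'

```text
time: 35.4
tool_pos: [0.4708, -0.0039, 0.0223]
tool_rot: [-3.142, 0.0, 0.215]
contact_force: [-0.4, 0.1, -0.2]
opening: 0.0917
```

Emit:
apply_moves --grip_force 25 --increments '[{"grip": 0.8, "linear": [0, 0, 0], "turn": [0, 0, 0]}, {"grip": 0.7, "linear": [0, 0, 0], "turn": [0, 0, 0]}, {"grip": 0.6, "linear": [0, 0, 0], "turn": [0, 0, 0]}, {"grip": 0.5, "linear": [0, 0, 0], "turn": [0, 0, 0]}, {"grip": 0.4, "linear": [0, 0, 0], "turn": [0, 0, 0]}, {"grip": 0.4, "linear": [0, 0, 0], "turn": [0, 0, 0]}, {"grip": 0.4, "linear": [0, 0, 0], "turn": [0, 0, 0]}, {"grip": 0.4, "linear": [0, 0, 0], "turn": [0, 0, 0]}]'

```text
time: 36.2
tool_pos: [0.4708, -0.0036, 0.0226]
tool_rot: [3.142, -0.0, 0.216]
contact_force: [-0.5, 0.5, 1.3]
opening: 0.05
```

Emit:
apply_moves --increments '[{"grip": 0.4, "linear": [0, 0, 3], "turn": [0, 0, 0]}, {"grip": 0.4, "linear": [0, 0, 10], "turn": [0, 0, 0]}, {"grip": 0.4, "linear": [0, 0, 24], "turn": [0, 0, 0]}, {"grip": 0.4, "linear": [0, 0, 42], "turn": [0, 0, 0]}, {"grip": 0.4, "linear": [0, 0, 60], "turn": [0, 0, 0]}, {"grip": 0.4, "linear": [0, 0, 77], "turn": [0, 0, 0]}, {"grip": 0.4, "linear": [0, 0, 90], "turn": [0, 0, 0]}, {"grip": 0.4, "linear": [8, -5, 97], "turn": [0, 0, 0]}, {"grip": 0.4, "linear": [24, -12, 98.2], "turn": [0, 0, 0]}, {"grip": 0.4, "linear": [42, -20, 98.2], "turn": [0, 0, 0]}]'

```text
time: 37.2
tool_pos: [0.5135, -0.024, 0.1212]
tool_rot: [3.141, -0.0, 0.216]
contact_force: [0.2, -0.2, -2.5]
opening: 0.0495
```

Emit:
apply_moves --increments '[{"grip": 0.4, "linear": [20, -5, 0], "turn": [0, 0, 0]}, {"grip": 0.4, "linear": [40, -10, 0], "turn": [0, 0, 0]}, {"grip": 0.4, "linear": [60, -14, 0], "turn": [0, 0, 0]}, {"grip": 0.4, "linear": [80, -17, 0], "turn": [0, 0, 0]}, {"grip": 0.4, "linear": [100, -20, 0], "turn": [0, 0, 0]}, {"grip": 0.4, "linear": [118, -22, 0], "turn": [0, 0, 0]}, {"grip": 0.4, "linear": [131, -24, 0], "turn": [0, 0, 0]}, {"grip": 0.4, "linear": [138, -25, 0], "turn": [0, 0, 0]}, {"grip": 0.4, "linear": [140.3, -25, 0], "turn": [0, 0, 0]}, {"grip": 0.4, "linear": [140.3, -25, 0], "turn": [0, 0, 0]}]'

```text
time: 38.2
tool_pos: [0.6527, -0.0486, 0.1203]
tool_rot: [-3.141, 0.001, 0.216]
contact_force: [-0.3, -0.2, -3.7]
opening: 0.0498
```

Emit:
apply_moves --increments '[{"grip": 0.4, "linear": [0, 0, -5], "turn": [0, 0, 0]}, {"grip": 0.4, "linear": [0, 0, -17], "turn": [0, 0, 0]}, {"grip": 0.4, "linear": [0, 0, -30], "turn": [0, 0, 0]}, {"grip": 0.4, "linear": [0, 0, -44], "turn": [0, 0, 0]}, {"grip": 0.4, "linear": [0, 0, -58], "turn": [0, 0, 0]}, {"grip": 0.4, "linear": [0, 0, -70], "turn": [0, 0, 0]}, {"grip": 0.4, "linear": [0, 0, -79], "turn": [0, 0, 0]}, {"grip": 0.4, "linear": [0, 0, -85], "turn": [0, 0, 0]}, {"grip": 0.4, "linear": [0, 0, -88], "turn": [0, 0, 0]}, {"grip": 0.4, "linear": [0, 0, -88.5], "turn": [0, 0, 0]}]'

```text
time: 39.2
tool_pos: [0.6531, -0.0486, 0.0321]
tool_rot: [-3.142, -0.0, 0.216]
contact_force: [0.4, -0.3, -3.2]
opening: 0.0499
```

Emit:
apply_moves --increments '[{"grip": 0.4, "linear": [0, 0, -0.5], "turn": [0, 0, 0]}, {"grip": 0.4, "linear": [0, 0, -1], "turn": [0, 0, 0]}, {"grip": 0.4, "linear": [0, 0, -1.5], "turn": [0, 0, 0]}, {"grip": 0.4, "linear": [0, 0, -1.5], "turn": [0, 0, 0]}]'

```text
time: 39.6
tool_pos: [0.6531, -0.0486, 0.0309]
tool_rot: [3.141, -0.0, 0.216]
contact_force: [-0.1, 0.4, -4.2]
opening: 0.0497
```

Emit:
apply_moves --increments '[{"grip": 0.4, "linear": [0, 0, -0.4], "turn": [0, 0, 0]}, {"grip": 0.4, "linear": [0, 0, -0.8], "turn": [0, 0, 0]}, {"grip": 0.4, "linear": [0, 0, -0.8], "turn": [0, 0, 0]}]'

```text
time: 39.9
tool_pos: [0.6532, -0.0486, 0.0307]
tool_rot: [3.141, -0.001, 0.216]
contact_force: [-2.4, 0.1, 4.1]
opening: 0.0502
```

Emit:
apply_moves --increments '[{"grip": 0.6, "linear": [0, 0, 0], "turn": [0, 0, 0]}, {"grip": 0.8, "linear": [0, 0, 0], "turn": [0, 0, 0]}, {"grip": 1, "linear": [0, 0, 0], "turn": [0, 0, 0]}, {"grip": 1, "linear": [0, 0, 0], "turn": [0, 0, 0]}, {"grip": 1, "linear": [0, 0, 8], "turn": [0, 0, 0]}, {"grip": 1, "linear": [0, 0, 28], "turn": [0, 0, 0]}, {"grip": 1, "linear": [0, 0, 54], "turn": [0, 0, 0]}, {"grip": 1, "linear": [0, 0, 82], "turn": [0, 0, 0]}, {"grip": 1, "linear": [-5, 3, 105], "turn": [0, 0, 0]}, {"grip": 1, "linear": [-20, 12, 112], "turn": [0, 0, 0]}]'

```text
time: 40.9
tool_pos: [0.6352, -0.0374, 0.1456]
tool_rot: [3.139, -0.006, 0.215]
contact_force: [0.5, 0.3, 0.7]
opening: 0.0917
```

Emit:
apply_moves --increments '[{"grip": 1, "linear": [-28, 17, 0], "turn": [0, 0, 0]}, {"grip": 1, "linear": [-56, 34, 0], "turn": [0, 0, 0]}, {"grip": 1, "linear": [-84, 50, 0], "turn": [0, 0, 0]}, {"grip": 1, "linear": [-112, 67, 0], "turn": [0, 0, 0]}, {"grip": 1, "linear": [-140, 84, 0], "turn": [0, 0, 0]}, {"grip": 1, "linear": [-162, 97, 0], "turn": [0, 0, 0]}, {"grip": 1, "linear": [-175, 104, 0], "turn": [0, 0, 0]}, {"grip": 1, "linear": [-178.5, 106.7, 0], "turn": [0, 0, 0]}, {"grip": 1, "linear": [-178.5, 106.7, -8], "turn": [0, 0, 0]}, {"grip": 1, "linear": [-178.5, 106.7, -25], "turn": [0, 0, 0]}]'

```text
time: 41.9
tool_pos: [0.4565, 0.0698, 0.1176]
tool_rot: [3.14, -0.004, 0.216]
contact_force: [-0.9, 0.1, -0.1]
opening: 0.0918
```

Emit:
apply_moves --increments '[{"grip": 1, "linear": [0, 0, -18], "turn": [0, 0, 0]}, {"grip": 1, "linear": [0, 0, -38], "turn": [0, 0, 0]}, {"grip": 1, "linear": [0, 0, -56], "turn": [0, 0, 0]}, {"grip": 1, "linear": [0, 0, -72], "turn": [0, 0, 0]}, {"grip": 1, "linear": [0, 0, -84], "turn": [0, 0, 0]}, {"grip": 1, "linear": [0, 0, -92], "turn": [0, 0, 0]}, {"grip": 1, "linear": [0, 0, -94.4], "turn": [0, 0, 0]}, {"grip": 1, "linear": [0, 0, -94.4], "turn": [0, 0, 0]}]'

```text
time: 42.7
tool_pos: [0.4549, 0.0699, 0.0223]
tool_rot: [-3.142, 0.0, 0.216]
contact_force: [0.6, 0.1, -0.1]
opening: 0.0919
```

```bash
python3 - <<'E'
from h import *
s=observe();print(s["tool_pos"],s["tool_rot"],s["qpos"])
for n in("top","scene"):
    im=read_camera(n); cv2.imwrite(f"pics/{n}7.png",im[:,:,::-1])
    blobs(n,im,"blue",.076);blobs(n,im,"white",.076)
E
```

```text
[0.4548724  0.06991477 0.02228157] [-3.14158570e+00  1.16303013e-04  2.15617110e-01] [-1.42595763e-02  5.14884355e-01  1.94033668e+00 -3.11248057e-05
  6.86486446e-01 -2.29852610e-01]
top blue px [311.1 170.7] cen [651.1 -49.1] rect [651.  -49.   49.5  28.6  11.9]
top blue px [120.6  61.2] cen [903.  370.6] rect [902.  377.1   8.7 110.2   8.1]
top blue px [498.6  70. ] cen [ 869.9 -466.4] rect [ 870.7 -466.2  193.3  137.6   17.1]
top white px [395.  315.4] cen [ 338.6 -221.7] rect [ 339.5 -221.7   38.1   33.7   88.3]
top white px [288.6 175.7] cen [ 6.406e+02 -1.000e-01] rect [6.412e+02 2.000e-01 4.570e+01 4.610e+01 8.930e+01]
top white px [168.4 136.5] cen [731.1 262.7] rect [731.1 262.5  24.4  24.5  89.2]
top white px [413.7 126.7] cen [ 745.4 -275.1] rect [ 745.4 -275.2   54.5   73.1   20. ]
top white px [305.6  61.2] cen [896.5 -41.2] rect [906.  -47.6  83.3 245.3   5.6]
scene blue px [292.6 254.9] cen [654.9 -48.9] rect [653.9 -49.1  50.5  30.   12.6]
scene blue px [531.5 240.6] cen [933.6 347.7] rect [932.6 352.1   8.1 107.9   8. ]
scene white px [376.6 388.6] cen [ 936.2 -100. ] rect [934.4 -98.3  23.8  30.3  64.7]
scene white px [390.4 372.4] cen [932.6 -62.2] rect [935.1 -62.2  22.9  28.5  36.9]
scene white px [227.9 386.3] cen [ 774.  -294.2] rect [ 773.3 -293.3   53.5   72.1   20. ]
scene white px [403.5 356.9] cen [928.8 -25. ] rect [931.  -25.2  22.5  24.2  33.8]
scene white px [416.5 341.8] cen [925.1  12.9] rect [923.8  12.9  27.   18.1  81.9]
scene white px [363.7 376.1] cen [ 907.8 -102.7] rect [929.4 -64.7  79.2 242.2   5.8]
scene white px [287.9 269.6] cen [673.3 -76.4] rect [673.9 -68.6 111.5  54.4  12. ]
scene white px [319.9 236.7] cen [658.6  20.1] rect [664.2  15.9  93.8  66.8  12.6]
scene white px [131.3 211. ] cen [ 368.4 -244.6] rect [ 368.4 -246.9   37.5   14.5   84. ]
scene white px [426.5 185.2] cen [709.8 284. ] rect [710.5 283.7  24.8  23.4  51.3]
```

View pics/top7.png

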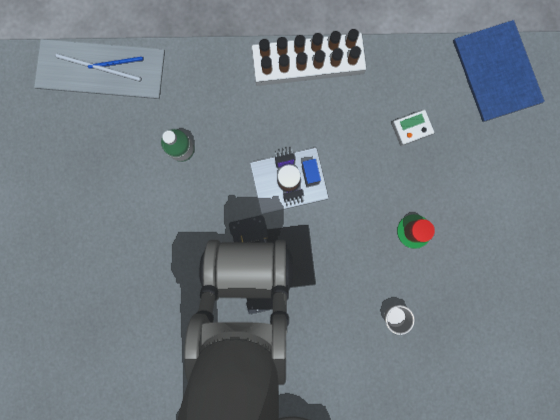

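Blue is back at px (311,171), 0.4 mm from its starting reading in the top view and 0.3 mm in the scene view. Now the yellow guard.

Emit:
apply_moves --grip_force 25 --increments '[{"grip": 0.8, "linear": [0, 0, 0], "turn": [0, 0, 0]}, {"grip": 0.7, "linear": [0, 0, 0], "turn": [0, 0, 0]}, {"grip": 0.6, "linear": [0, 0, 0], "turn": [0, 0, 0]}, {"grip": 0.5, "linear": [0, 0, 0], "turn": [0, 0, 0]}, {"grip": 0.4, "linear": [0, 0, 0], "turn": [0, 0, 0]}, {"grip": 0.4, "linear": [0, 0, 0], "turn": [0, 0, 0]}, {"grip": 0.4, "linear": [0, 0, 0], "turn": [0, 0, 0]}, {"grip": 0.4, "linear": [0, 0, 0], "turn": [0, 0, 0]}]'

```text
time: 43.6
tool_pos: [0.4546, 0.0701, 0.0226]
tool_rot: [3.142, -0.0, 0.216]
contact_force: [0.1, -0.3, 0.4]
opening: 0.05
```

Emit:
apply_moves --increments '[{"grip": 0.4, "linear": [0, 0, 3], "turn": [0, 0, 0]}, {"grip": 0.4, "linear": [0, 0, 10], "turn": [0, 0, 0]}, {"grip": 0.4, "linear": [0, 0, 24], "turn": [0, 0, 0]}, {"grip": 0.4, "linear": [0, 0, 42], "turn": [0, 0, 0]}, {"grip": 0.4, "linear": [0, 0, 60], "turn": [0, 0, 0]}, {"grip": 0.4, "linear": [0, 0, 77], "turn": [0, 0, 0]}, {"grip": 0.4, "linear": [0, 0, 90], "turn": [0, 0, 0]}, {"grip": 0.4, "linear": [8, -1, 97], "turn": [0, 0, 0]}, {"grip": 0.4, "linear": [24, -3, 98.2], "turn": [0, 0, 0]}, {"grip": 0.4, "linear": [42, -5, 98.2], "turn": [0, 0, 0]}]'

```text
time: 44.6
tool_pos: [0.4973, 0.065, 0.1212]
tool_rot: [3.141, -0.001, 0.216]
contact_force: [-0.6, 0.5, -3.0]
opening: 0.05
```

Emit:
apply_moves --increments '[{"grip": 0.4, "linear": [20, -3, 0], "turn": [0, 0, 0]}, {"grip": 0.4, "linear": [40, -5, 0], "turn": [0, 0, 0]}, {"grip": 0.4, "linear": [60, -7, 0], "turn": [0, 0, 0]}, {"grip": 0.4, "linear": [80, -9, 0], "turn": [0, 0, 0]}, {"grip": 0.4, "linear": [100, -12, 0], "turn": [0, 0, 0]}, {"grip": 0.4, "linear": [116, -14, 0], "turn": [0, 0, 0]}, {"grip": 0.4, "linear": [128, -16, 0], "turn": [0, 0, 0]}, {"grip": 0.4, "linear": [134, -16.4, 0], "turn": [0, 0, 0]}, {"grip": 0.4, "linear": [135.5, -16.4, 0], "turn": [0, 0, 0]}, {"grip": 0.4, "linear": [135.5, -16.4, 0], "turn": [0, 0, 0]}]'

```text
time: 45.6
tool_pos: [0.6317, 0.0488, 0.1203]
tool_rot: [-3.141, 0.001, 0.216]
contact_force: [-0.2, -0.4, -2.2]
opening: 0.0498
```

Emit:
apply_moves --increments '[{"grip": 0.4, "linear": [0, 0, -5], "turn": [0, 0, 0]}, {"grip": 0.4, "linear": [0, 0, -17], "turn": [0, 0, 0]}, {"grip": 0.4, "linear": [0, 0, -30], "turn": [0, 0, 0]}, {"grip": 0.4, "linear": [0, 0, -44], "turn": [0, 0, 0]}, {"grip": 0.4, "linear": [0, 0, -58], "turn": [0, 0, 0]}, {"grip": 0.4, "linear": [0, 0, -70], "turn": [0, 0, 0]}, {"grip": 0.4, "linear": [0, 0, -79], "turn": [0, 0, 0]}, {"grip": 0.4, "linear": [0, 0, -85], "turn": [0, 0, 0]}, {"grip": 0.4, "linear": [0, 0, -88], "turn": [0, 0, 0]}, {"grip": 0.4, "linear": [0, 0, -88.5], "turn": [0, 0, 0]}]'

```text
time: 46.6
tool_pos: [0.6321, 0.0487, 0.0321]
tool_rot: [3.142, -0.0, 0.216]
contact_force: [-1.0, 0.7, -1.8]
opening: 0.0499
```

Emit:
apply_moves --increments '[{"grip": 0.4, "linear": [0, 0, -0.5], "turn": [0, 0, 0]}, {"grip": 0.4, "linear": [0, 0, -1], "turn": [0, 0, 0]}, {"grip": 0.4, "linear": [0, 0, -1.6], "turn": [0, 0, 0]}, {"grip": 0.4, "linear": [0, 0, -1.6], "turn": [0, 0, 0]}]'

```text
time: 47.0
tool_pos: [0.6321, 0.0487, 0.0308]
tool_rot: [3.141, -0.0, 0.216]
contact_force: [-0.1, -0.4, -3.0]
opening: 0.0499
```

Emit:
apply_moves --increments '[{"grip": 0.4, "linear": [0, 0, -0.4], "turn": [0, 0, 0]}, {"grip": 0.4, "linear": [0, 0, -0.7], "turn": [0, 0, 0]}, {"grip": 0.4, "linear": [0, 0, -0.7], "turn": [0, 0, 0]}]'

```text
time: 47.3
tool_pos: [0.6322, 0.0487, 0.0307]
tool_rot: [3.141, -0.001, 0.216]
contact_force: [-2.0, -0.3, 3.5]
opening: 0.05
```

Contact made. I release, rise and clear off sideways.

Emit:
apply_moves --increments '[{"grip": 0.6, "linear": [0, 0, 0], "turn": [0, 0, 0]}, {"grip": 0.8, "linear": [0, 0, 0], "turn": [0, 0, 0]}, {"grip": 1, "linear": [0, 0, 0], "turn": [0, 0, 0]}, {"grip": 1, "linear": [0, 0, 0], "turn": [0, 0, 0]}, {"grip": 1, "linear": [0, 0, 8], "turn": [0, 0, 0]}, {"grip": 1, "linear": [0, 0, 28], "turn": [0, 0, 0]}, {"grip": 1, "linear": [0, 0, 54], "turn": [0, 0, 0]}, {"grip": 1, "linear": [0, 0, 82], "turn": [0, 0, 0]}, {"grip": 1, "linear": [0, 0, 110], "turn": [0, 0, 0]}, {"grip": 1, "linear": [-10, 10, 125], "turn": [0, 0, 0]}]'

```text
time: 48.3
tool_pos: [0.6236, 0.058, 0.158]
tool_rot: [3.14, -0.005, 0.214]
contact_force: [0.3, 0.3, 1.0]
opening: 0.0921
```

Emit:
apply_moves --increments '[{"grip": 1, "linear": [-20, 20, 0], "turn": [0, 0, 0]}, {"grip": 1, "linear": [-45, 45, 0], "turn": [0, 0, 0]}, {"grip": 1, "linear": [-70, 70, 0], "turn": [0, 0, 0]}, {"grip": 1, "linear": [-95, 95, 0], "turn": [0, 0, 0]}, {"grip": 1, "linear": [-120, 120, 0], "turn": [0, 0, 0]}, {"grip": 1, "linear": [-140, 145, 0], "turn": [0, 0, 0]}, {"grip": 1, "linear": [-160, 170, 0], "turn": [0, 0, 0]}, {"grip": 1, "linear": [-175, 190, 0], "turn": [0, 0, 0]}, {"grip": 1, "linear": [-180, 200, 0], "turn": [0, 0, 0]}, {"grip": 1, "linear": [-180, 200, 0], "turn": [0, 0, 0]}]'

```text
time: 49.3
tool_pos: [0.4411, 0.2598, 0.155]
tool_rot: [-3.142, -0.0, 0.218]
contact_force: [-0.2, 0.2, -0.5]
opening: 0.0918
```

```bash
python3 - <<'E'
from h import *
s=observe();print(s["tool_pos"],s["qvel"].round(3))
for n in("top","scene"):
    im=read_camera(n); cv2.imwrite(f"pics/{n}8.png",im[:,:,::-1])
    blobs(n,im,"yellow",.076);blobs(n,im,"blue",.076);blobs(n,im,"red",.068);blobs(n,im,"white",.076)
E
```

```text
[0.4410929  0.25975753 0.15501554] [-0.043  0.009 -0.013 -0.017 -0.001 -0.024]
top yellow px [266.6 180.9] cen [630.   47.9] rect [630.1  47.8  49.5  28.5  11.9]
top blue px [311.1 170.7] cen [651.  -49.2] rect [651.  -49.2  49.6  28.2  11.8]
top blue px [120.6  61.2] cen [903.  370.6] rect [902.  377.1   8.7 110.2   8. ]
top blue px [498.6  69.9] cen [ 870.  -466.3] rect [ 870.5 -466.2  193.4  137.6   17.2]
top red px [422.4 230.2] cen [ 518.8 -288.7] rect [ 519.3 -288.9   45.4   47.8   88.1]
top white px [395.9 316.4] cen [ 336.7 -223.6] rect [ 329.1 -230.9   57.1   58.7   88.3]
top white px [271.3 201.6] cen [584.5  38.2] rect [589.9  39.3  46.   51.6  13.4]
top white px [312.7 194.6] cen [598.7 -51.7] rect [607.5 -53.4  42.1  49.3   9.7]
top white px [288.6 175.7] cen [640.7  -0. ] rect [6.412e+02 2.000e-01 4.570e+01 4.610e+01 8.930e+01]
top white px [168.3 136.4] cen [731.3 262.9] rect [731.1 263.6  26.6  24.5  89.2]
top white px [413.7 126.7] cen [ 745.2 -275.3] rect [ 745.2 -275.4   55.3   74.    19.8]
top white px [305.7  61.2] cen [896.5 -41.3] rect [906.6 -47.7  85.  245.6 
[... 414 characters left out ...]
53.3   72.    20. ]
scene white px [403.5 356.9] cen [928.7 -25. ] rect [930.1 -25.6  20.7  24.7  31.4]
scene white px [416.4 341.8] cen [925.1  12.7] rect [923.5  12.5  27.2  17.1  85.5]
scene white px [363.6 376.1] cen [ 907.7 -102.8] rect [929.4 -64.7  79.2 242.2   5.8]
scene white px [288.1 269.8] cen [673.8 -76.3] rect [673.8 -68.4 111.5  54.   12. ]
scene white px [340.5 244. ] cen [696.9  41.3] rect [699.3  41.1  27.6  58.1  49.5]
scene white px [306.9 233.6] cen [636.8   4.4] rect [628.5   5.6  45.9  76.7  72.4]
scene white px [131.4 210.9] cen [ 368.4 -244.4] rect [ 368.4 -246.9   37.5   14.5   84. ]
scene white px [426.4 185.2] cen [709.8 284. ] rect [710.2 283.7  23.6  24.5  41.7]
```

View pics/top8.png

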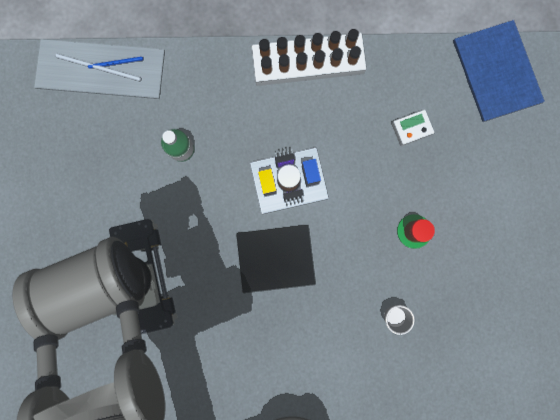

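View pics/scene8.png

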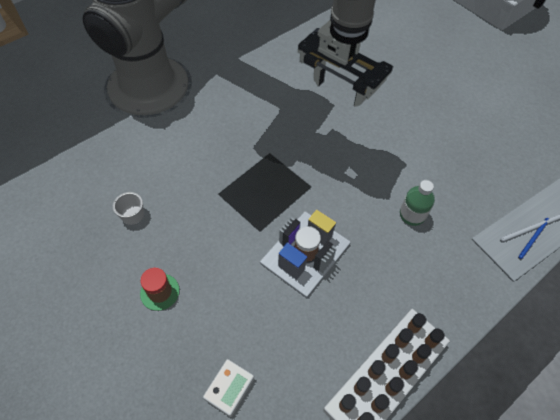

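Yellow is 0.4 mm and blue 0.5 mm from the start readings, both square. The jars are upright and in place, and the bystanders' pixels are unchanged.

```bash
python3 -c "
from cell import hand_in;print(hand_in())"
```

```text
the job is handed in; nothing more can be done
None
```

The jar change is done in the order you asked, and I handed it in at about 49 s of the 147 s allowed. Both guards went onto the mat, the red jar onto the green disc and the white jar into the middle of the reactor. Then blue and yellow went back to their own ends.

**Last checks, top camera:**
- **Guards:** yellow is about 0.4 mm and blue about 0.5 mm from their starting positions, both within about half a degree of their starting angle.
- **White jar:** its lid is within about 0.5 mm of where the red lid was.
- **Red jar:** it stands within about 2 mm of the disc's centre, so well inside the edge.
- **Bystanders:** the bottle, dish and timer did not move.

**What disagreed:** the two cameras differ by about 2–4 mm in x, so I averaged them for the first grasps. That seems to have nudged the guards by about 1 mm, which I mostly corrected when putting them back. The scene camera confirmed the blue guard's return to about 0.3 mm. Its colour mask never picked up the yellow guard, so yellow's final position was measured only from the top view.

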